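# Set the curing-lamp gap with gauge blades

### The job

Get the curing lamp ready for a gluing run: while the lamp bar is still locked up, lay every gauge blade flat on the panel in a lane of its own, pushed straight in under the bar until its red depth line is level with the bar's front face, and let go; then swing the cam lever fully to free so that the bar sinks onto the blades, and swing it fully back to lock it there. Finally draw the blades out and lay them flat, singly, back on the bordered pad, and slide the adhesive tub, without lifting it, from the white ring into the yellow ring (the tub may be moved at any time). Leave the bar locked at the gap the blades gave it and leave the other things on the bench alone.

Things in the scene. Friction and masses are not known exactly. Their poses are not given: they have to be found in the camera images.
- jig: fixed curing-lamp jig: brown plate 210 x 270 x 12 mm with a white dotted panel. Origin: underside, 100 mm behind the plate's front edge; blades enter along +x, y left, z up. A black lamp bar (56 mm deep, 260 long, 36 high) spans it, front face at x = -0.010; behind it, centred at y = 0, an aluminium column 64 mm wide (tongue and post up to 136 mm) carries the lever
- lamp (a joint): height of the gap between the panel (12 mm above the bench) and the lamp bar's flat underside, in m (0 to 0.022). The bar slides up and down on the column; it sinks slowly by its own weight (counterbalanced to about 2 N) when the cam lever is free, and stays where it is when the lever is locked
- cam (a joint): angle of the red cam lever on top of the column, about a vertical axis: 0 = locked (arm points to the jig's +y), 1.4 = free (arm points to the jig's front, -x); anticlockwise from above is positive. Stays where it is left; a push of some 3 N at the knob
- lever_knob (a point): centre of the upright round red knob (18 mm diameter, 34 mm high, from 17 mm below this point to 17 mm above) on the end of the lever, 75 mm from its pivot. The lever's arm below it has its top 144 mm above the bench
- lever_pivot (a point): point on the lever's pivot axis, 144 mm above the bench (level with the top of the arm)
- pad: fixed black rubber gauge pad with a yellow border, 200 (x) x 250 (y) x 3 mm; origin: centre of the underside. The blades lie on it at the start, side by side, tips to +x
- tub: round green adhesive tub, 56 mm diameter and 62 mm high, with a flat white lid (58 mm diameter, from 50 to 62 mm); origin: centre of the underside. About 300 g
- ring_park: white painted ring on the bench mat, 96 mm outside diameter, where the tub is parked at the start; origin: its centre
- ring_ready: yellow painted ring on the bench mat, 96 mm outside diameter; origin: its centre
- knife: yellow utility knife 150 x 34 x 18 mm, lying; leave alone
- dropper: amber dropper bottle 34 mm diameter, 75 mm high; leave alone
- jar: jar 60 mm diameter, 60 mm high, yellow cap; leave alone
- marker: black and white marker pen 130 mm long, lying; leave alone
- tweezers: steel tweezers 120 mm long, lying; leave alone
- carton: cardboard carton 60 x 80 x 50 mm; leave alone
- blade0: gauge blade lying flat: steel strip 110 x 30 x 4 mm, orange grip block 44 long, 14 wide, 28 high on its rear part (top 32 mm above the underside). Origin: underside below the centre of the grip; x runs to the tip (85 mm ahead; the strip ends 25 mm behind), z up. Red depth line across the strip 40 mm behind the tip. 100 g. Two or three blades; absent if None
- tip0 (a point): middle of the front edge of blade 0, at its underside
- blade1: gauge blade lying flat: steel strip 110 x 30 x 4 mm, orange grip block 44 long, 14 wide, 28 high on its rear part (top 32 mm above the underside). Origin: underside below the centre of the grip; x runs to the tip (85 mm ahead; the strip ends 25 mm behind), z up. Red depth line across the strip 40 mm behind the tip. 100 g. Two or three blades; absent if None
- tip1 (a point): middle of the front edge of blade 1, at its underside
- blade2: gauge blade lying flat: steel strip 110 x 30 x 4 mm, orange grip block 44 long, 14 wide, 28 high on its rear part (top 32 mm above the underside). Origin: underside below the centre of the grip; x runs to the tip (85 mm ahead; the strip ends 25 mm behind), z up. Red depth line across the strip 40 mm behind the tip. 100 g. Two or three blades; absent if None
- tip2 (a point): middle of the front edge of blade 2, at its underside
- lane0 (a point): left lane: point on the panel's surface (12 mm above the bench) straight below the front face of the lamp bar, in the middle between two blue lane lines 36 mm apart; its axes are the jig's
- lane1 (a point): middle lane: point on the panel's surface (12 mm above the bench) straight below the front face of the lamp bar, in the middle between two blue lane lines 36 mm apart; its axes are the jig's
- lane2 (a point): right lane: point on the panel's surface (12 mm above the bench) straight below the front face of the lamp bar, in the middle between two blue lane lines 36 mm apart; its axes are the jig's
Mind the look-alikes: they are no part of the job. Of the things that look like the tub, the smallest one is meant. What is shaped like the blade0 but blue is not meant.

How it is judged:
By the outcome, as a careful person would: the job done as asked, in the order asked, and still so for the second after the job is handed in, with the robot touching nothing.
Of blade0, blade1, blade2 only 2 to 3 are there at a start; the rules pass over those that are not, and their reading is None.
At some moment in a run one of tub may be knocked a few centimetres aside while the robot is not near it.
Once in a run the grip may slacken for a moment while it holds something.
It also fails if it takes over 210 s, if anything falls off the work surface, if the arm or the gripper's body presses on something with over 40 N, if the wrist force passes 120 N, or if a joint passes its speed limit or range.

### The arm

A 6-joint arm with a two-finger parallel gripper is mounted at the origin on the work surface. World frame = base frame: x ahead of the robot, y to its left, z up, the work surface at z = 0. Lengths are in m, angles in rad, forces in N, time in s.
With the tool pointing down it reaches from about 0.25 to 0.8 m from the base axis. Payload 3.9 kg.
Tool frame: the origin (TCP) lies on the mounting face of the last link; the fingertips stand 173 mm ahead of it and the grasp point (between the pads) lies 155 mm ahead of it; x points along the fingers, y is the direction in which the jaws open and shut, and the axes are right-handed (so a half turn about x gives the same grasp; the last joint's range is limited). The gripper opens to 85 mm and grips with 20 to 120 N. Pads are 22 mm wide; open, the fingers measure 114 mm over their backs; the gripper's body (76 mm by 85 mm) begins 54 mm behind the grasp point. The pads swing forward as they close: fully open they stand 13 mm farther back than shut.
Start: joints at [1.29, 0.26, -0.138, 1.173, 0, 1.571], TCP at [0.145, 0.504, 0.405] pointing down, gripper open.
Joint ranges: [-2.78, 2.78], [-0.83, 1.72], [-1.28, 1.37], [-1.9, 2.12], [-1.57, 1.48], [-3.14, 3.14]. Speed limits (rad/s): [2.57, 2.57, 3.14, 3.14, 3.14, 3.14].

### API

Orientations are given as [roll, pitch, yaw] about the fixed x, y, z axes, in that order (R = Rz(yaw) Ry(pitch) Rx(roll)).
In Python, from rig import readout, eyes, order gives the robot as it stands.
- The arm moves only by the shell command python3 -m inch 'ROWS' [FORCE]. ROWS is JSON, a list of rows, each an object of numbers: "grip": the closure in counts, from 0 (fully open) to 255 (shut); "dx", "dy", "dz": the shift along the tool's x, y, z in units of 0.25 m (1.0 is 0.25 m); "spin": the turn about the tool's x in units of 30 degrees (1.0 is 30 degrees). In form: [{"grip": .., "dx": .., "dy": .., "dz": .., "spin": ..}, ...]. A call has 1 to 20 rows; each row is the pose to reach, as a shift and turn from the pose commanded when the call began, along the tool's axes at that moment; what a row does not reach only later rows make up. A row lasts 1/8 s, in which the tool goes at most 62.5 mm and 10.7 degrees, less where a joint would pass 70% of its speed; a pose out of reach is approached as far as the arm can. A call with a number of a shift or a turn outside -1 to 1 is refused whole. A call with a gripper value outside its range is refused whole. The fingers move at their own pace and stop on an object; FORCE is the grip in N (left out, the last holds). Time passes only in rows, so rows that repeat a pose let the fingers close. It gives the time, the measured TCP pose, the force and the opening at its end, in the units of the state.
- readout.get_state(): the state, without advancing time (a new reading comes with each control period).
- eyes.grab_frame(name): name is "scene" or "top" or "wrist"; returns a dict with "img" (384x512x3 uint8, red, green, blue), "intrinsics" (3x3 intrinsics, pixels), "k1" (the pictures are not rectified: a ray, as slopes to the right and down, at radius r is drawn at 1 + k1 r^2 times it, then the intrinsics apply), "extrinsics" (4x4, takes a point from camera to world coordinates); the wrist camera has in their place "T_tool_cam" (4x4, takes a point from camera to tool coordinates, whose origin is the TCP and whose axes are the tool frame's). Camera axes: x right, y down, z forward; pixel columns grow to the right and rows downward; lengths in m; the calibration is good to about 2 mm. A picture is of the moment at which its call begins: read the wrist's pose just before it. There is no depth.
- order.close_job(): hands the job in, once; it reports no verdict.
The state is a dict: "clock": time; "joint_pos": joint angles; "joint_vel": joint speeds; "tau": joint torques, N m; "ee_pos": TCP position; "tool_rot": TCP orientation; "wrist_force": force on the tool from outside, world axes, zero at the start; "torque": the same for the moment, N m; "grip_width": finger opening in m.
Only numpy, scipy, OpenCV 4.12 (cv2) and the standard library are available. Lean on these libraries where they do the work, as an engineer would, in place of code of your own. Each camera call takes 0.05 s, during which the arm holds its last target.

## Working session

There is one attempt and no reset: what is moved stays moved. The work goes in short steps, Python scripts to look and compute and a shell command to move; the robot and the scene stay as the last step left them, time stands still between calls to the robot, and variables do not carry over. Pictures are saved under pics/ and viewed, and the job is handed in when it is done.

```bash
ls -la; mkdir -p pics; cat > h.py <<'E'
import numpy as np, cv2
from rig import readout, eyes, order
def snap(n,fn):
    f=eyes.grab_frame(n); np.savez(f'{fn}.npz',**{k:np.array(v) for k,v in f.items()})
    cv2.imwrite(f'pics/{fn}.png',f['img'][:,:,::-1]); return f
E
python3 - <<'E'
from h import *
s=readout.get_state()
for k,v in s.items(): print(k,np.round(v,4))
for n in ['scene','top','wrist']:
    f=snap(n,n+'0')
    for k,v in f.items():
        if k!='img': print(k,np.round(v,4).tolist())
E
```

```text
total 12
drwxr-xr-x  3 agent agent 4096 Dec  6 15:56 .
drwxr-xr-x 23 root  root  4096 Dec  6 15:56 ..
drwxr-xr-x  2 agent agent 4096 Dec  6 15:56 pics
clock 0.0
joint_pos [ 1.29    0.2607 -0.1394  1.1727 -0.      1.5708]
joint_vel [-0.0011 -0.0011 -0.0007 -0.0014  0.0006 -0.    ]
tau [-1.40000e-03 -4.05682e+01  2.53921e+01  1.88000e-02 -3.00000e-04
  0.00000e+00]
ee_pos [0.1454 0.5041 0.4038]
tool_rot [-1.5654  1.5688 -1.8462]
wrist_force [-0.3739  0.6229 -0.1874]
torque [-0.0765  0.0011  0.0057]
grip_width 0.0854
intrinsics [[385.9463, 0.0, 256.0231], [0.0, 385.9463, 193.1962], [0.0, 0.0, 1.0]]
k1 -0.0868
extrinsics [[0.8721, 0.3108, -0.3781, 0.9675], [0.4891, -0.5279, 0.6943, -0.74], [0.0162, -0.7904, -0.6124, 0.786], [0.0, 0.0, 0.0, 1.0]]
intrinsics [[401.8804, 0.0, 248.3679], [0.0, 401.8804, 191.8651], [0.0, 0.0, 1.0]]
k1 0.0263
extrinsics [[0.1622, -0.9652, 0.205, 0.3048], [-0.9867, -0.1596, 0.0292, 0.003], [0.0045, -0.2071, -0.9783, 1.2877], [0.0, 0.0, 0.0, 1.0]]
intrinsics [[265.9661, 0.0, 262.6326], [0.0, 265.9661, 200.4819], [0.0, 0.0, 1.0]]
k1 -0.0638
T_tool_cam [[0.0002, -0.3013, 0.9535, 0.032], [1.0, 0.0007, 0.0001, -0.0004], [-0.0007, 0.9535, 0.3013, -0.0775], [0.0, 0.0, 0.0, 1.0]]
```

View pics/top0.png

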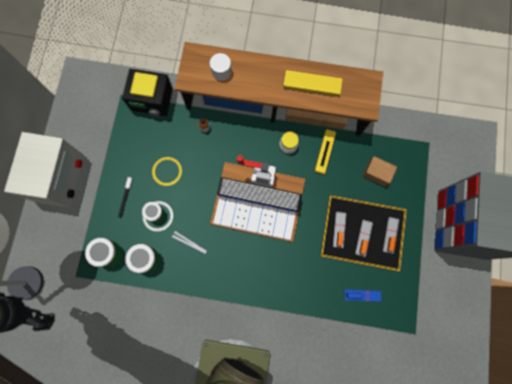

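View pics/scene0.png

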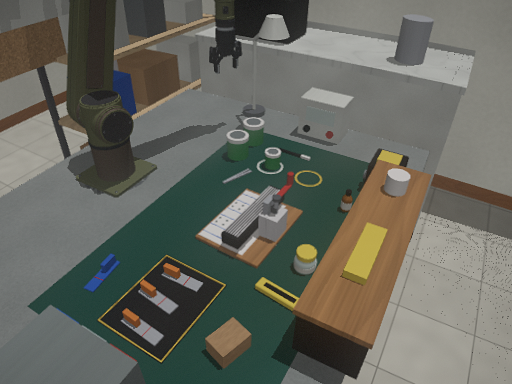

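View pics/wrist0.png

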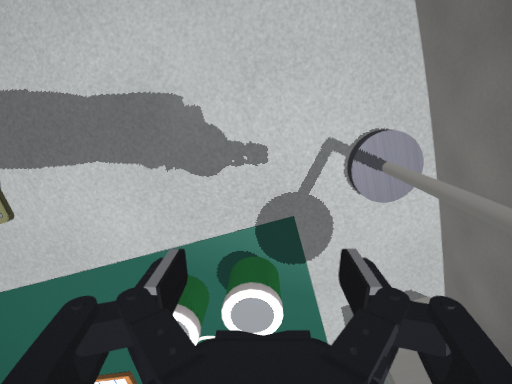

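```bash
cat >> h.py <<'E'
from scipy.spatial.transform import Rotation as Ro
def rays(f,px,T=None):
    K=np.array(f['intrinsics']); d=np.array([float(f['k1']),0,0,0,0])
    u=cv2.undistortPoints(np.array(px,float).reshape(-1,1,2),K,d).reshape(-1,2)
    X=np.array(f['extrinsics']) if T is None else T
    r=np.c_[u,np.ones(len(u))]@X[:3,:3].T
    return X[:3,3],r
def plane(f,px,z,T=None):
    o,r=rays(f,px,T); t=(z-o[2])/r[:,2]; return o+r*t[:,None]
def proj(f,P,T=None):
    X=np.array(f['extrinsics']) if T is None else T
    Xi=np.linalg.inv(X); P=np.atleast_2d(P)
    q,_=cv2.projectPoints(P.astype(float),cv2.Rodrigues(Xi[:3,:3])[0],Xi[:3,3],np.array(f['intrinsics'],float),np.array([float(f['k1']),0,0,0,0]))
    return q.reshape(-1,2)
def tri(f1,p1,f2,p2,T1=None,T2=None):
    o1,r1=rays(f1,[p1],T1);o2,r2=rays(f2,[p2],T2);r1=r1[0]/np.linalg.norm(r1);r2=r2[0]/np.linalg.norm(r2)
    s=np.linalg.lstsq(np.c_[r1,-r2],o2-o1,rcond=None)[0]
    a=o1+s[0]*r1;b=o2+s[1]*r2
    return (a+b)/2,np.linalg.norm(a-b)
def toolT(s=None):
    s=s or readout.get_state(); T=np.eye(4)
    T[:3,:3]=Ro.from_euler('xyz',s['tool_rot']).as_matrix();T[:3,3]=s['ee_pos'];return T
def load(fn): return dict(np.load(fn+'.npz'))
def crop(f,x0,y0,x1,y1,k,fn):
    c=cv2.resize(np.ascontiguousarray(f['img'][y0:y1,x0:x1,::-1]),None,fx=k,fy=k,interpolation=cv2.INTER_CUBIC)
    cv2.imwrite(f'pics/{fn}.png',c)
E
python3 - <<'E'
from h import *
t=load('top0');s=load('scene0')
crop(t,70,130,320,290,3.2,'c1'); crop(t,310,180,420,320,4.2,'c2'); crop(s,190,110,350,280,3.5,'c3')
E
```

```text
(no output)
```

View pics/c1.png

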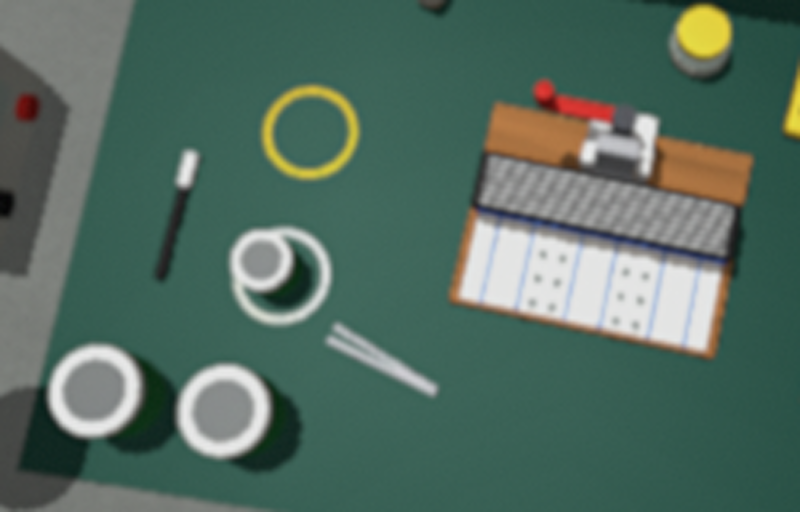

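View pics/c2.png

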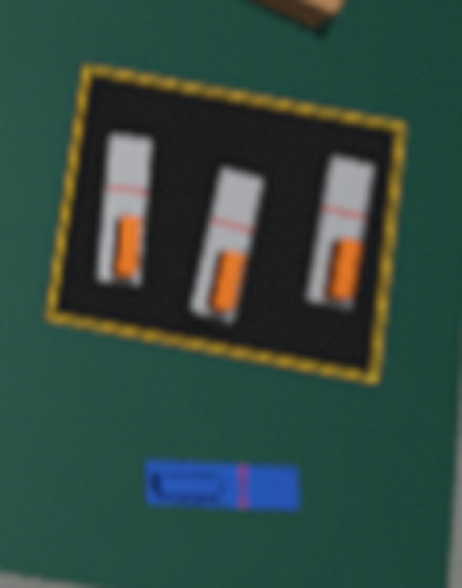

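View pics/c3.png

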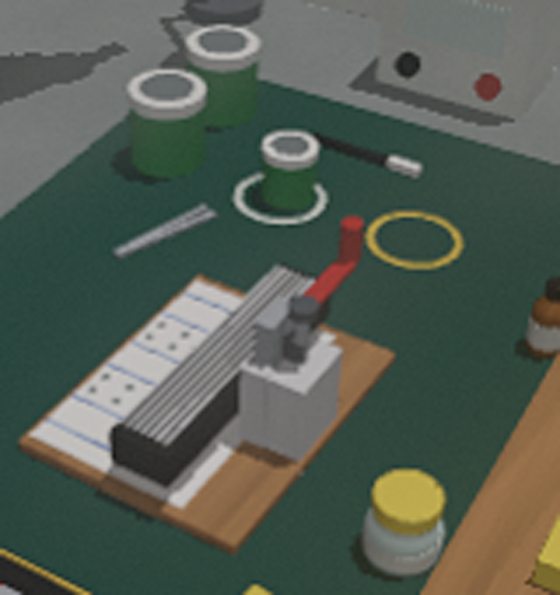

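```bash
python3 - <<'E'
from h import *
t=load('top0');im=t['img'];hsv=cv2.cvtColor(im,cv2.COLOR_RGB2HSV)
def m(lo,hi,box):
    k=cv2.inRange(hsv,np.array(lo),np.array(hi)); z=np.zeros_like(k);x0,y0,x1,y1=box;z[y0:y1,x0:x1]=k[y0:y1,x0:x1];return z
# orange grips
o=m((5,150,120),(18,255,255),(320,190,415,275))
for c in cv2.findContours(o,0,2)[0]:
    if cv2.contourArea(c)>20:
        M=cv2.moments(c);print('orange',M['m10']/M['m00'],M['m01']/M['m00'],cv2.contourArea(c),cv2.minAreaRect(c))
# blades steel
st=m((0,0,100),(179,60,255),(325,200,403,268))
for c in cv2.findContours(st|o,0,2)[0]:
    if cv2.contourArea(c)>40:
        r=cv2.minAreaRect(c);b=cv2.boxPoints(r);print('blade',r);print(np.round(plane(t,b,.005),4).tolist())
# pad yellow border
y=m((20,100,80),(32,255,255),(315,190,415,275))
pts=cv2.findNonZero(y);r=cv2.minAreaRect(pts);print('pad',r);P=plane(t,cv2.boxPoints(r),.003);print(np.round(P,4).tolist(),np.linalg.norm(np.diff(P,axis=0),axis=1),P.mean(0))
# yellow ring
y=m((20,100,80),(32,255,255),(140,145,195,195));e=cv2.fitEllipse(cv2.findNonZero(y));print('ring',e,plane(t,[e[0]],0))
w=m((0,0,140),(179,70,255),(135,195,180,235));
for c in cv2.findContours(w,0,2)[0]: print('w',cv2.contourArea(c),cv2.minEnclosingCircle(c))
# jig plate brown corners
b=m((5,80,60),(18,255,255),(205,155,312,247));pts=cv2.findNonZero(b|m((0,0,150),(179,60,255),(205,190,305,245)));r=cv2.minAreaRect(pts);print('jig',r);P=plane(t,cv2.boxPoints(r),.012);print(np.round(P,4).tolist(),np.linalg.norm(np.diff(P,axis=0),axis=1),P.mean(0))
# knob
k=m((0,150,80),(5,255,255),(225,145,270,175))|m((175,150,80),(179,255,255),(225,145,270,175))
ys,xs=np.nonzero(k);print('red',xs.min(),xs.max(),ys.min(),ys.max(),[(x,y) for x,y in zip(xs,ys)if x<xs.min()+7][:60])
E
```

```text
orange 363.79772079772073 246.68091168091166 58.5 ((363.8461608886719, 246.7692413330078), (5.88348388671875, 13.335897445678711), 11.309932708740234)
orange 391.6997245179063 243.831955922865 60.5 ((391.7162170410156, 243.70269775390625), (5.918363571166992, 13.31631851196289), 9.462322235107422)
orange 339.8673469387755 238.3877551020408 49.0 ((339.89605712890625, 238.53961181640625), (4.875682353973389, 13.23399543762207), 5.710593223571777)
blade ((363.6552429199219, 237.68594360351562), (10.578996658325195, 34.711002349853516), 12.264774322509766)
[[0.4322, -0.3224, 0.005], [0.5434, -0.3343, 0.005], [0.5416, -0.3676, 0.005], [0.4305, -0.3552, 0.005]]
blade ((390.8192443847656, 234.66419982910156), (10.837329864501953, 34.525245666503906), 9.865806579589844)
[[0.4552, -0.4076, 0.005], [0.5665, -0.4163, 0.005], [0.5661, -0.4505, 0.005], [0.4549, -0.4413, 0.005]]
blade ((339.2008056640625, 229.29100036621094), (10.411609649658203, 34.76572799682617), 5.19442892074585)
[[0.4436, -0.2502, 0.005], [0.5556, -0.2471, 0.005], [0.558, -0.2804, 0.005], [0.446, -0.2829, 0.005]]
pad ((364.43
[... 1535 characters left out ...]
.int64(242), np.int64(159)), (np.int64(238), np.int64(160)), (np.int64(239), np.int64(160)), (np.int64(240), np.int64(160)), (np.int64(241), np.int64(160)), (np.int64(242), np.int64(160)), (np.int64(243), np.int64(160)), (np.int64(238), np.int64(161)), (np.int64(239), np.int64(161)), (np.int64(240), np.int64(161)), (np.int64(241), np.int64(161)), (np.int64(242), np.int64(161)), (np.int64(243), np.int64(161)), (np.int64(239), np.int64(162)), (np.int64(240), np.int64(162)), (np.int64(241), np.int64(162)), (np.int64(242), np.int64(162)), (np.int64(243), np.int64(162)), (np.int64(241), np.int64(163)), (np.int64(242), np.int64(163)), (np.int64(243), np.int64(163)), (np.int64(243), np.int64(164))]
```

```bash
cat >> h.py <<'E'
def yaw(T=None):
    T=toolT() if T is None else T
    return np.degrees(np.arctan2(T[1,2],T[0,2]))  # heading of tool z
def plan(pos=None,grasp=None,yw=None):
    """how far to go: pos = TCP target, grasp = grasp-point target (tool down)"""
    T=toolT()
    if grasp is not None: pos=np.array(grasp,float)+[0,0,.155]
    d=T[:3,:3].T@(np.array(pos,float)-T[:3,3])
    out=np.round(d/.25,4)
    sp=0 if yw is None else -((yw-yaw(T)+180)%360-180)/30
    print('dx dy dz',out.tolist(),'spin',round(sp,4),'| rows>=',max(np.linalg.norm(d)/.0625,abs(sp)*30/10.7).round(1))
def st():
    s=readout.get_state();T=toolT(s)
    print('t',round(s['clock'],2),'grasp',np.round(T[:3,3]+.155*T[:3,0],4),'yaw',round(yaw(T),2),'tilt',np.round(T[:3,0],3),'F',np.round(s['wrist_force'],1),'w',round(s['grip_width'],4))
E
python3 - <<'E'
from h import *
st();T=toolT();print(np.round(T,3))
plan(pos=[0.40,-0.02,0.40],yw=0)
E
```

```text
t 0.15 grasp [0.1454 0.504  0.249 ] yaw -16.09 tilt [-0.    -0.001 -1.   ] F [-0.   0.5  0.5] w 0.0851
[[-0.     0.277  0.961  0.145]
 [-0.001  0.961 -0.277  0.504]
 [-1.    -0.002 -0.     0.404]
 [ 0.     0.     0.     1.   ]]
dx dy dz [0.0188, -1.7324, 1.5595] spin -0.5363 | rows>= 9.3
```

```bash
python3 -m inch '[{"dy":-0.17,"dz":0.16,"grip":0},{"dy":-0.34,"dz":0.31,"grip":0},{"dy":-0.51,"dz":0.47,"grip":0},{"dy":-0.68,"dz":0.62,"grip":0},{"dy":-0.87,"dz":0.78,"grip":0},{"dy":-0.87,"dz":0.78,"grip":0}]'
python3 -m inch '[{"dy":-0.17,"dz":0.16,"spin":-0.1},{"dy":-0.34,"dz":0.31,"spin":-0.2},{"dy":-0.51,"dz":0.47,"spin":-0.3},{"dy":-0.68,"dz":0.62,"spin":-0.4},{"dy":-0.865,"dz":0.78,"spin":-0.536},{"dy":-0.865,"dz":0.78,"spin":-0.536},{"dy":-0.865,"dz":0.78,"spin":-0.536}]'
python3 - <<'E'
from h import *
st();np.save('Tw1',toolT());snap('wrist','w1');print(readout.get_state()['wrist_force'])
E
```

```text
t 0.15 grasp [0.1454 0.504  0.249 ] yaw -16.09 tilt [-0.    -0.001 -1.   ] F [-0.   0.5  0.5] w 0.0851
[-0.09149977 -0.94028708 -0.13001127]invalid input
invalid input
```

View pics/w1.png

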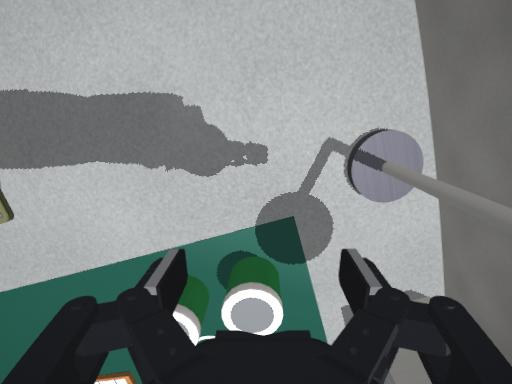

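```bash
python3 -m inch '[{"grip":0,"dx":0,"dy":-0.17,"dz":0.16,"spin":0},{"grip":0,"dx":0,"dy":-0.34,"dz":0.31,"spin":0},{"grip":0,"dx":0,"dy":-0.51,"dz":0.47,"spin":0},{"grip":0,"dx":0,"dy":-0.68,"dz":0.62,"spin":0},{"grip":0,"dx":0,"dy":-0.87,"dz":0.78,"spin":0},{"grip":0,"dx":0,"dy":-0.87,"dz":0.78,"spin":0}]' 40
```

```text
clock: 0.95
ee_pos: [0.2734, 0.238, 0.4046]
tool_rot: [-1.456, 1.57, -1.745]
wrist_force: [0.1, 0.5, 0.1]
grip_width: 0.0853
```

```bash
python3 -m inch '[{"grip":0,"dx":0,"dy":-0.17,"dz":0.16,"spin":-0.1},{"grip":0,"dx":0,"dy":-0.34,"dz":0.31,"spin":-0.2},{"grip":0,"dx":0,"dy":-0.51,"dz":0.47,"spin":-0.3},{"grip":0,"dx":0,"dy":-0.68,"dz":0.62,"spin":-0.4},{"grip":0,"dx":0,"dy":-0.865,"dz":0.78,"spin":-0.536},{"grip":0,"dx":0,"dy":-0.865,"dz":0.78,"spin":-0.536},{"grip":0,"dx":0,"dy":-0.865,"dz":0.78,"spin":-0.536}]'
python3 - <<'E'
from h import *
st();np.save('Tw1',toolT());snap('wrist','w1');print(readout.get_state()['wrist_force'])
E
```

```text
clock: 1.82
ee_pos: [0.4001, -0.0198, 0.4044]
tool_rot: [2.444, 1.569, 2.443]
wrist_force: [-0.2, 0.2, -0.2]
grip_width: 0.0854
t 1.82 grasp [ 0.3999 -0.0196  0.2494] yaw -0.02 tilt [-0.001  0.001 -1.   ] F [-0.2  0.2 -0.2] w 0.0854
[ 0.90801956  0.42171747 -0.50297101]
```

View pics/w1.png

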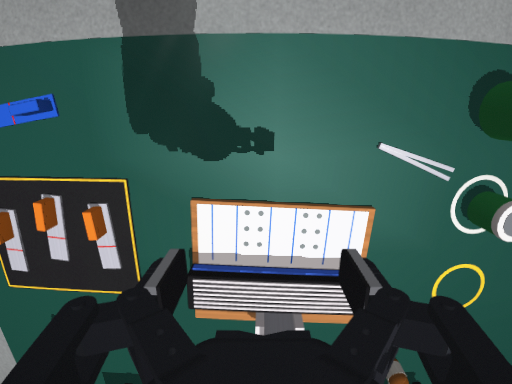

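```bash
python3 - <<'E'
from h import *
f=load('w1');crop(f,180,190,385,330,3.9,'c4');crop(f,0,165,150,305,4,'c5')
E
```

```text
(no output)
```

View pics/c4.png

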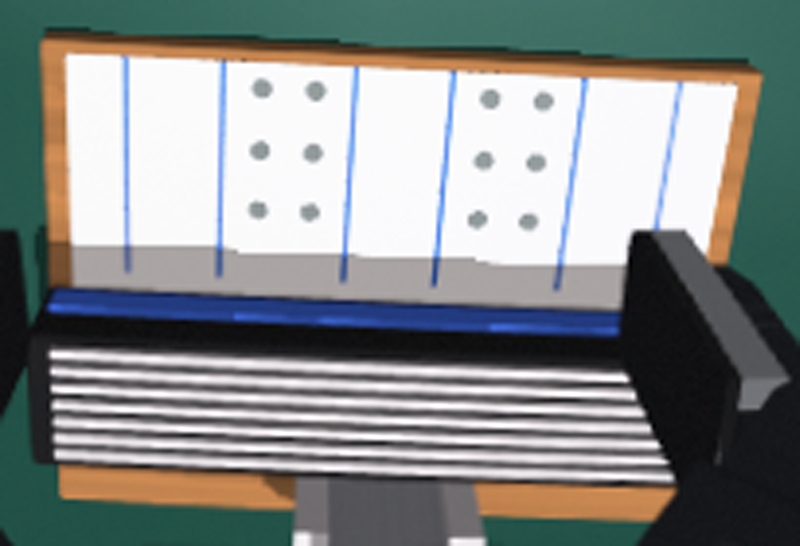

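View pics/c5.png

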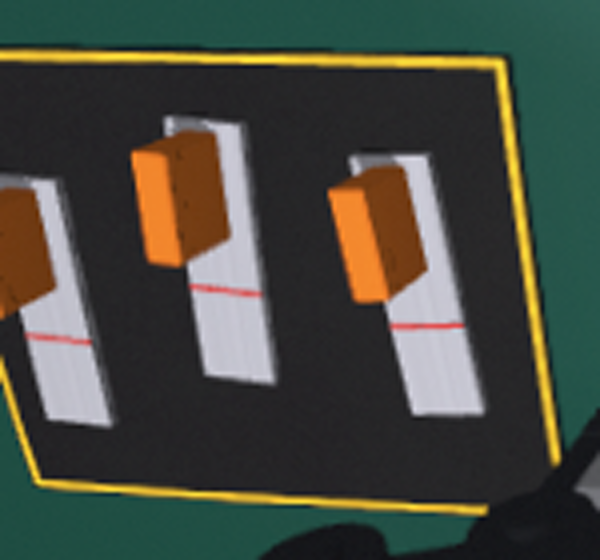

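```bash
python3 - <<'E'
from h import *
f=load('w1');T=np.load('Tw1.npy')@f['T_tool_cam']
c=lambda L:[(180+x/3.9,190+y/3.9) for x,y in L]
a=plane(f,c([(42,40),(762,72)]),.012,T);print('corners',a.round(4).tolist(),np.linalg.norm(a[1]-a[0]))
A=plane(f,c([(125,58),(224,62),(357,68),(454,72),(585,78),(681,83)]),.012,T)
B=plane(f,c([(128,271),(219,276),(343,282),(434,285),(557,290),(656,232)]),.012,T)
print(A.round(4).tolist());print(B.round(4).tolist())
v=B-A;print('line heading',np.degrees(np.arctan2(v[:,1],v[:,0])))
d=a[1]-a[0];print('yaw from front edge',np.degrees(np.arctan2(-d[0],d[1])))
d=A[-1]-A[0];print('yaw from line starts',np.degrees(np.arctan2(-d[0],d[1])),np.linalg.norm(np.diff(A,axis=0),axis=1))
# scene/top check of front corners
# wrist pad corner check
t=load('top0');print('top corner px',proj(t,a))
for n,z in (('bar bottom front',None),):
    pass
c=lambda L:[(x/4,165+y/4) for x,y in L]
print('blade0 tip corners',plane(f,c([(412,415),(484,413)]),.007,T).round(4).tolist(),'rear',plane(f,c([(350,155),(430,153)]),.007,T).round(4).tolist(),'line',plane(f,c([(390,326),(464,325)]),.007,T).round(4).tolist(),'griptop',plane(f,c([(328,191),(372,183),(390,298),(357,303)]),.035,T).round(4).tolist())
print('blade1 tip corners',plane(f,c([(205,376),(275,383)]),.007,T).round(4).tolist(),'rear',plane(f,c([(165,116),(244,123)]),.007,T).round(4).tolist(),'griptop',plane(f,c([(132,151),(165,150),(184,264),(148,263)]),.035,T).round(4).tolist())
E
```

```text
corners [[0.4357, -0.1222, 0.012], [0.4482, 0.1441, 0.012]] 0.26666102646926965
[[0.4426, -0.0921, 0.012], [0.4441, -0.0557, 0.012], [0.4464, -0.0069, 0.012], [0.448, 0.0288, 0.012], [0.4504, 0.0776, 0.012], [0.4524, 0.1139, 0.012]]
[[0.531, -0.0962, 0.012], [0.5331, -0.0603, 0.012], [0.5358, -0.0115, 0.012], [0.5372, 0.0245, 0.012], [0.5398, 0.0736, 0.012], [0.5143, 0.1107, 0.012]]
line heading [-2.65110133 -2.96197748 -2.91769396 -2.76467888 -2.54539666 -2.88991349]
yaw from front edge -2.687388862469944
yaw from line starts -2.7403415791579953 [0.03639047 0.04887921 0.03579482 0.04881441 0.03631816]
top corner px [[292.33371566 241.7922835 ]
 [210.14736168 224.24822106]]
blade0 tip corners [[0.5533, -0.2778, 0.007], [0.5517, -0.2471, 0.007]] rear [[0.4427, -0.2805, 0.007], [0.4418, -0.249, 0.007]] line [[0.5133, -0.2788, 0.007], [0.5124, -0.2483, 0.007]] griptop [[0.4467, -0.2714, 0.035], [0.4436, -0.2546, 0.035], [0.4875, -0.2567, 0.035], [0.4896, -0.2697, 0.035]]
blade1 tip corners [[0.5376, -0.3643, 0.007], [0.54, -0.3339, 0.007]] rear [[0.4274, -0.3521, 0.007], [0.4302, -0.3202, 0.007]] griptop [[0.4321, -0.3429, 0.035], [0.4317, -0.3299, 0.035], [0.4752, -0.3339, 0.035], [0.475, -0.3485, 0.035]]
```

```bash
python3 - <<'E'
from h import *
plan(grasp=[.467,-.2637,.12],yw=1.2)
E
```

```text
dx dy dz [0.5168, -0.9785, 0.2679] spin -0.0375 | rows>= 4.6
```

```bash
python3 -m inch '[{"grip":100,"dx":0.1,"dy":-0.2,"dz":0.05,"spin":0},{"grip":100,"dx":0.2,"dy":-0.4,"dz":0.11,"spin":0},{"grip":100,"dx":0.3,"dy":-0.6,"dz":0.16,"spin":0},{"grip":100,"dx":0.42,"dy":-0.8,"dz":0.22,"spin":-0.02},{"grip":100,"dx":0.517,"dy":-0.978,"dz":0.268,"spin":-0.038},{"grip":100,"dx":0.517,"dy":-0.978,"dz":0.268,"spin":-0.038},{"grip":100,"dx":0.517,"dy":-0.978,"dz":0.268,"spin":-0.038}]' 60
python3 - <<'E'
from h import *
st();np.save('Tw2',toolT());snap('wrist','w2')
plan(grasp=[.467,-.2637,.028],yw=1.2)
E
```

```text
clock: 2.75
ee_pos: [0.4672, -0.2629, 0.2755]
tool_rot: [2.176, 1.569, 2.199]
wrist_force: [-0.8, 0.3, 0.1]
grip_width: 0.0519
t 2.75 grasp [ 0.4671 -0.2627  0.1205] yaw 1.27 tilt [-0.001  0.001 -1.   ] F [-0.8  0.3  0.1] w 0.0519
dx dy dz [0.3718, -0.0035, -0.0009] spin 0.0029 | rows>= 1.5
```

View pics/w2.png

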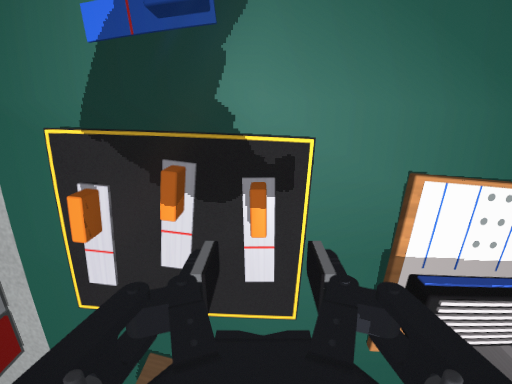

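```bash
python3 - <<'E'
from h import *
f=load('w2');T=np.load('Tw2.npy')@f['T_tool_cam']
for n,tp,re in (('b0',[(245,281),(274,281)],[(243,178),(274,178)]),('b1',[(161,266),(191,269)],[(164,160),(196,163)]),('b2',[(90,283),(116,285)],[(78,183),(108,184)])):
    a=plane(f,tp,.007,T).mean(0);b=plane(f,re,.007,T).mean(0);d=a-b;L=np.linalg.norm(d)
    print(n,'L',L.round(4),'head',np.degrees(np.arctan2(d[1],d[0])).round(2),'origin',(b+.025*d/L).round(4))
print(plane(f,[(252,183),(265,183),(266,236),(251,237)],.035,T).round(4).tolist())
P=plane(f,[(46,130),(313,139),(296,318),(82,306)],.003,T);print('pad',P.round(4).tolist(),P.mean(0))
E
```

```text
b0 L 0.1091 head 1.57 origin [ 0.4678 -0.2665  0.007 ]
b1 L 0.1097 head -6.35 origin [ 0.4539 -0.3407  0.007 ]
b2 L 0.1111 head -4.73 origin [ 0.4759 -0.4247  0.007 ]
[[0.4407, -0.2721, 0.035], [0.4405, -0.2616, 0.035], [0.4872, -0.2596, 0.035], [0.4885, -0.2724, 0.035]]
pad [[0.402, -0.4634, 0.003], [0.4071, -0.2194, 0.003], [0.6025, -0.2224, 0.003], [0.5959, -0.4657, 0.003]] [ 0.50188568 -0.34271124  0.003     ]
```

```bash
python3 -m inch '[{"grip":100,"dx":0.12,"dy":-0.01,"dz":0,"spin":-0.005},{"grip":100,"dx":0.24,"dy":-0.01,"dz":0,"spin":-0.005},{"grip":100,"dx":0.372,"dy":-0.01,"dz":0,"spin":-0.005},{"grip":100,"dx":0.372,"dy":-0.01,"dz":0,"spin":-0.005},{"grip":255,"dx":0.372,"dy":-0.01,"dz":0,"spin":-0.005},{"grip":255,"dx":0.372,"dy":-0.01,"dz":0,"spin":-0.005},{"grip":255,"dx":0.372,"dy":-0.01,"dz":0,"spin":-0.005},{"grip":255,"dx":0.372,"dy":-0.01,"dz":0,"spin":-0.005},{"grip":255,"dx":0.372,"dy":-0.01,"dz":0,"spin":-0.005},{"grip":255,"dx":0.372,"dy":-0.01,"dz":0,"spin":-0.005}]' 60
python3 -c "
from h import *
st()"
```

```text
clock: 4.05
ee_pos: [0.468, -0.2677, 0.1844]
tool_rot: [-0.305, 1.567, -0.283]
wrist_force: [-0.2, 1.5, 6.7]
grip_width: 0.0131
t 4.05 grasp [ 0.4685 -0.2679  0.0294] yaw 1.29 tilt [ 0.004 -0.001 -1.   ] F [-0.2  1.5  6.7] w 0.0131
```

```bash
python3 -m inch '[{"grip":255,"dx":-0.1,"dy":0,"dz":0,"spin":0},{"grip":255,"dx":-0.25,"dy":0,"dz":0,"spin":0},{"grip":255,"dx":-0.36,"dy":0,"dz":0,"spin":0},{"grip":255,"dx":-0.36,"dy":0,"dz":0,"spin":0}]'
python3 - <<'E'
from h import *
st()
y=np.radians(-2.75);u=np.array([np.cos(y),np.sin(y)]);v=np.array([-np.sin(y),np.cos(y)])
L1=np.array([.5318,.0066]);print('lanes',[(L1+v*s).round(4).tolist() for s in(.085,0,-.085)])
for i,s in enumerate((.085,0,-.085)):
    g=L1+v*s-u*(.045+.055); print(i,'pre',g.round(4),'ins',(L1+v*s-u*.045).round(4))
g=L1-v*.085-u*.1
plan(grasp=[*g,.08],yw=-2.75)
E
```

```text
clock: 4.55
ee_pos: [0.4681, -0.2681, 0.2753]
tool_rot: [-0.545, 1.565, -0.523]
wrist_force: [-1.0, -0.4, -0.3]
grip_width: 0.0129
t 4.55 grasp [ 0.469  -0.2686  0.1203] yaw 1.27 tilt [ 0.005 -0.003 -1.   ] F [-1.  -0.4 -0.3] w 0.0129
lanes [[0.5359, 0.0915], [0.5318, 0.0066], [0.5277, -0.0783]]
0 pre [0.436  0.0963] ins [0.4909 0.0937]
1 pre [0.4319 0.0114] ins [0.4869 0.0088]
2 pre [ 0.4278 -0.0735] ins [ 0.4828 -0.0761]
dx dy dz [0.158, 0.7824, -0.1447] spin 0.134 | rows>= 3.2
```

```bash
python3 -m inch '[{"grip":255,"dx":0,"dy":0.13,"dz":-0.03,"spin":0.02},{"grip":255,"dx":0,"dy":0.3,"dz":-0.06,"spin":0.05},{"grip":255,"dx":0.02,"dy":0.47,"dz":-0.1,"spin":0.08},{"grip":255,"dx":0.05,"dy":0.64,"dz":-0.13,"spin":0.11},{"grip":255,"dx":0.1,"dy":0.78,"dz":-0.145,"spin":0.134},{"grip":255,"dx":0.158,"dy":0.782,"dz":-0.145,"spin":0.134},{"grip":255,"dx":0.158,"dy":0.782,"dz":-0.145,"spin":0.134},{"grip":255,"dx":0.158,"dy":0.782,"dz":-0.145,"spin":0.134}]'
python3 - <<'E'
from h import *
st();np.save('Tw3',toolT());f=snap('wrist','w3');plan(grasp=[.4278,-.0735,.04],yw=-2.75)
E
```

```text
clock: 5.55
ee_pos: [0.4264, -0.073, 0.2329]
tool_rot: [-3.035, 1.57, -3.083]
wrist_force: [-0.3, -0.3, -1.0]
grip_width: 0.013
t 5.55 grasp [ 0.4264 -0.073   0.0779] yaw -2.77 tilt [-0. -0. -1.] F [-0.3 -0.3 -1. ] w 0.013
dx dy dz [0.1527, -0.001, 0.0045] spin -0.0011 | rows>= 0.6
```

View pics/w3.png

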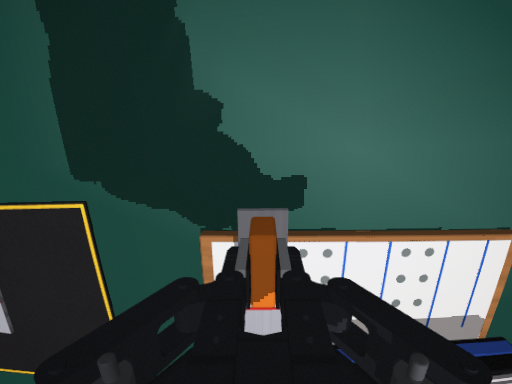

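```bash
python3 - <<'E'
from h import *
f=load('w3');crop(f,180,190,360,350,4.4,'c6')
T0=np.load('Tw3.npy');T=T0@f['T_tool_cam']
P=plane(f,[(237.5,209),(288.5,209)],.0555,T);m=P.mean(0);print(P.round(4).tolist(),np.linalg.norm(P[1]-P[0]))
q=T0[:3,:3].T@(m-T0[:3,3]);print('rear mid in tool',q.round(4))
q=T0[:3,:3].T@(plane(f,[(245,309),(280.5,309)],.0555,T)-T0[:3,3]).T;print('line in tool',q.round(4))
E
```

```text
[[0.3993, -0.0867, 0.0555], [0.4007, -0.0571, 0.0555]] 0.029573755190801514
rear mid in tool [ 1.774e-01 -1.000e-04 -2.640e-02]
line in tool [[ 0.1774  0.1774]
 [-0.0121  0.0116]
 [ 0.0443  0.0443]]
```

View pics/c6.png

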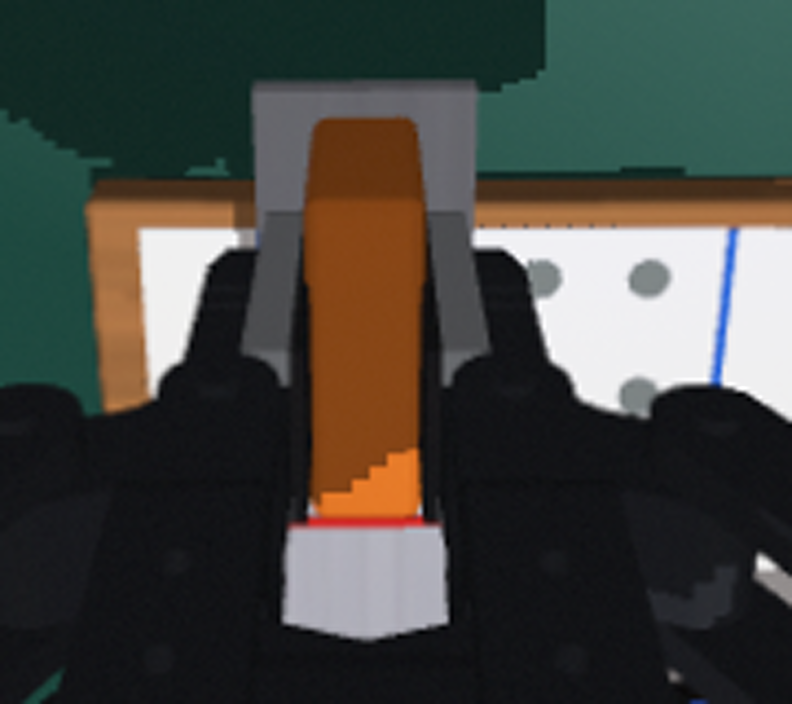

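```bash
python3 -m inch '[{"grip":255,"dx":0.05,"dy":0,"dz":0,"spin":0},{"grip":255,"dx":0.1,"dy":0,"dz":0,"spin":0},{"grip":255,"dx":0.14,"dy":0,"dz":0,"spin":0},{"grip":255,"dx":0.154,"dy":0,"dz":0,"spin":0},{"grip":255,"dx":0.154,"dy":0,"dz":0,"spin":0},{"grip":255,"dx":0.154,"dy":-0.001,"dz":0.03,"spin":0},{"grip":255,"dx":0.154,"dy":-0.001,"dz":0.06,"spin":0},{"grip":255,"dx":0.154,"dy":-0.001,"dz":0.09,"spin":0},{"grip":255,"dx":0.154,"dy":-0.001,"dz":0.12,"spin":0},{"grip":255,"dx":0.154,"dy":-0.001,"dz":0.14,"spin":0},{"grip":255,"dx":0.154,"dy":-0.001,"dz":0.14,"spin":0}]'
python3 - <<'E'
from h import *
st();np.save('Tw4',toolT());f=snap('wrist','w4');snap('scene','s4');plan(grasp=[.4838,-.0762,.039],yw=-2.75)
E
```

```text
clock: 6.98
ee_pos: [0.4619, -0.0747, 0.1945]
tool_rot: [-0.22, 1.57, -0.267]
wrist_force: [-0.2, -0.2, -1.0]
grip_width: 0.0128
t 6.97 grasp [ 0.4619 -0.0747  0.0395] yaw -2.73 tilt [ 0. -0. -1.] F [-0.2 -0.2 -1. ] w 0.0128
dx dy dz [0.0013, -0.0019, 0.091] spin 0.0005 | rows>= 0.4
```

View pics/w4.png

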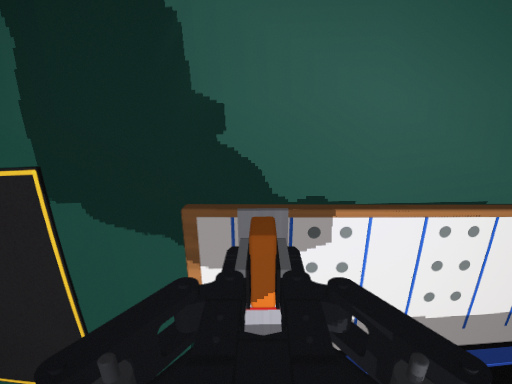

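View pics/s4.png

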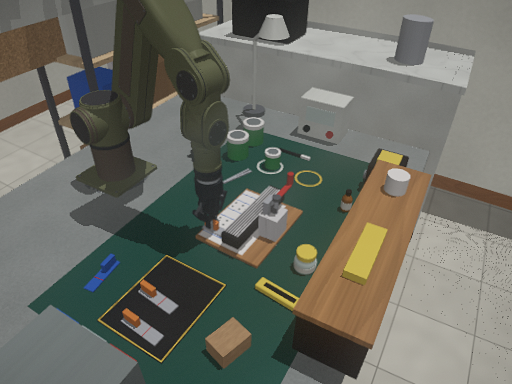

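```bash
python3 -m inch '[{"grip":255,"dx":0.002,"dy":-0.002,"dz":0.03,"spin":0},{"grip":255,"dx":0.002,"dy":-0.002,"dz":0.06,"spin":0},{"grip":255,"dx":0.003,"dy":-0.002,"dz":0.08,"spin":0},{"grip":255,"dx":0.003,"dy":-0.002,"dz":0.091,"spin":0},{"grip":255,"dx":0.004,"dy":-0.002,"dz":0.091,"spin":0},{"grip":255,"dx":0.004,"dy":-0.002,"dz":0.091,"spin":0}]'
python3 - <<'E'
from h import *
st();np.save('Tw5',toolT());f=snap('wrist','w5');crop(f,180,190,360,350,4.4,'c7')
E
```

```text
clock: 7.82
ee_pos: [0.4842, -0.0763, 0.1936]
tool_rot: [-0.035, 1.57, -0.083]
wrist_force: [0.2, 0.4, -0.0]
grip_width: 0.0122
t 7.83 grasp [ 0.4843 -0.0763  0.0386] yaw -2.74 tilt [ 0.001 -0.    -1.   ] F [ 0.2  0.4 -0. ] w 0.0122
```

View pics/c7.png

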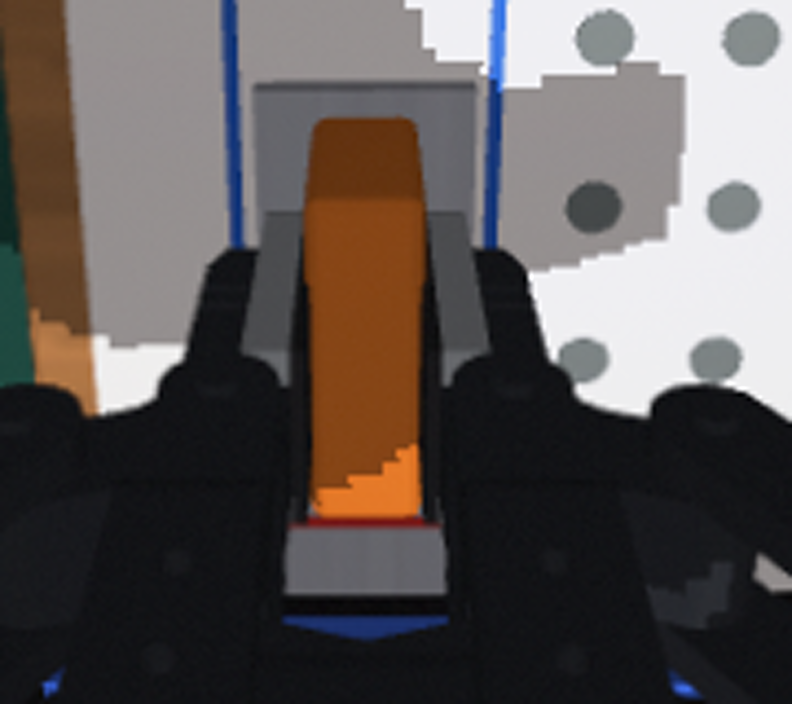

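```bash
python3 -m inch '[{"grip":180,"dx":0,"dy":0,"dz":0,"spin":0},{"grip":150,"dx":0,"dy":0,"dz":0,"spin":0},{"grip":130,"dx":0,"dy":0,"dz":0,"spin":0},{"grip":100,"dx":0,"dy":0,"dz":0,"spin":0},{"grip":100,"dx":-0.1,"dy":0,"dz":0,"spin":0},{"grip":100,"dx":-0.25,"dy":0,"dz":-0.05,"spin":0},{"grip":100,"dx":-0.4,"dy":0,"dz":-0.2,"spin":0},{"grip":100,"dx":-0.5,"dy":0,"dz":-0.35,"spin":0},{"grip":100,"dx":-0.6,"dy":0,"dz":-0.35,"spin":0},{"grip":100,"dx":-0.6,"dy":0,"dz":-0.35,"spin":0},{"grip":100,"dx":-0.6,"dy":0,"dz":-0.35,"spin":0}]'
python3 - <<'E'
from h import *
st();np.save('Tw6',toolT());f=snap('wrist','w6')
E
```

```text
clock: 9.25
ee_pos: [0.3967, -0.0721, 0.343]
tool_rot: [2.983, 1.571, 2.935]
wrist_force: [0.4, -0.3, -0.6]
grip_width: 0.052
t 9.25 grasp [ 0.3967 -0.0721  0.188 ] yaw -2.73 tilt [-0.  0. -1.] F [ 0.4 -0.3 -0.6] w 0.052
```

View pics/w6.png

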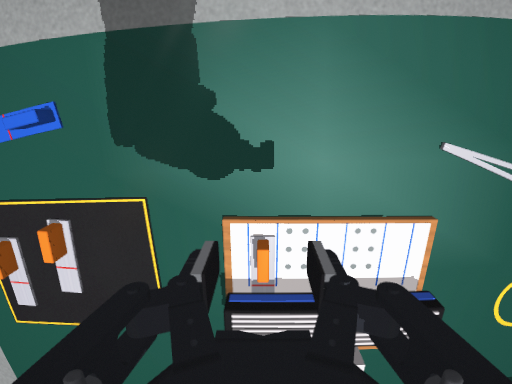

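```bash
python3 - <<'E'
from h import *
f=load('w6');crop(f,215,205,445,335,3.4,'c8');crop(f,220,225,310,340,6,'c9')
E
```

View pics/c8.png

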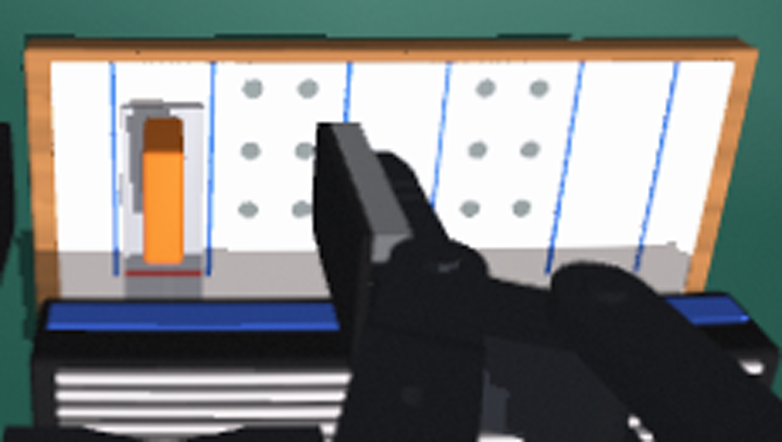

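View pics/c9.png

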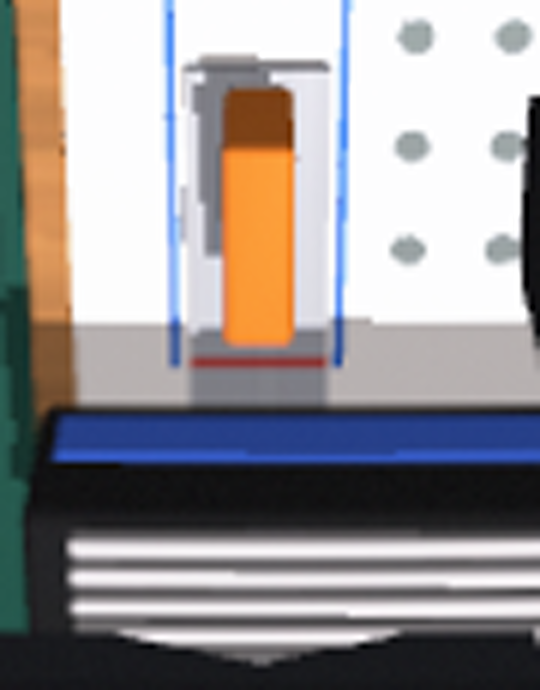

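```bash
python3 - <<'E'
from h import *
f=load('w6');T0=np.load('Tw6.npy');T=T0@f['T_tool_cam']
y=np.radians(-2.75);u=np.array([np.cos(y),np.sin(y),0]);v=np.array([-np.sin(y),np.cos(y),0]);O=np.array([.5418,.0062,0])
c=lambda L:[(220+x/6,225+y/6) for x,y in L]
def J(P): P=np.atleast_2d(P)-O; return np.c_[P@u,P@v,P[:,2]].round(4)
print('red line',J(plane(f,c([(192,362),(326,362)]),.016,T)))
print('rear',J(plane(f,c([(182,66),(330,66)]),.016,T)))
print('lines end',J(plane(f,c([(174,365),(338,365)]),.012,T)))
print('plate front-left..',J(plane(f,[(215+25/3.4,205+42/3.4),(215+757/3.4,205+47/3.4)],.012,T)))
o,r=rays(f,c([(50,408),(30,490),(200,408),(200,485)]),T)
for q in r:
    for xf in (-.014,-.012,-.010,-.008): 
        t=(xf-(o-O)@u)/(q@u); print(xf,J(o+t*q)[0],end=' ')
    print()
E
```

```text
red line [[-0.0096 -0.0992  0.016 ]
 [-0.0097 -0.0701  0.016 ]]
rear [[-0.0803 -0.1004  0.016 ]
 [-0.0803 -0.0704  0.016 ]]
lines end [[-0.006  -0.1033  0.012 ]
 [-0.006  -0.0672  0.012 ]]
plate front-left.. [[-0.103  -0.134   0.012 ]
 [-0.1006  0.1322  0.012 ]]
-0.014 [-0.014  -0.1272  0.038 ] -0.012 [-0.012  -0.1276  0.0353] -0.01 [-0.01   -0.1281  0.0326] -0.008 [-0.008  -0.1285  0.03  ] 
-0.014 [-0.014  -0.1281  0.0628] -0.012 [-0.012  -0.1285  0.0604] -0.01 [-0.01   -0.1289  0.058 ] -0.008 [-0.008  -0.1293  0.0556] 
-0.014 [-0.014  -0.0967  0.0378] -0.012 [-0.012  -0.0968  0.0351] -0.01 [-0.01   -0.0969  0.0324] -0.008 [-0.008  -0.097   0.0298] 
-0.014 [-0.014  -0.0959  0.0612] -0.012 [-0.012  -0.096   0.0587] -0.01 [-0.01   -0.0961  0.0563] -0.008 [-0.008  -0.0962  0.0538]
```

```bash
python3 - <<'E'
from h import *
f=load('w6')
for x in (300,340,380): print([f['img'][y,x].tolist() for y in range(214,226)])
crop(f,216,208,286,258,11,'c10');f=load('w1');crop(f,186,194,256,244,11,'c11')
for x in (210,280,340): print([f['img'][y,x].tolist() for y in range(198,214)])
E
```

```text
[[67, 119, 107], [26, 55, 48], [42, 55, 45], [86, 59, 37], [88, 60, 37], [133, 91, 54], [195, 132, 80], [218, 148, 90], [210, 145, 93], [224, 194, 172], [253, 253, 254], [253, 253, 254]]
[[72, 124, 112], [70, 119, 109], [47, 56, 43], [91, 62, 38], [95, 64, 40], [126, 86, 53], [193, 131, 80], [216, 146, 87], [213, 150, 100], [232, 210, 192], [253, 253, 254], [253, 253, 254]]
[[62, 111, 101], [21, 52, 46], [48, 55, 45], [91, 63, 38], [95, 66, 41], [132, 90, 54], [192, 131, 80], [210, 142, 85], [215, 153, 105], [242, 228, 220], [253, 253, 254], [253, 253, 254]]
[[45, 87, 77], [79, 54, 33], [82, 56, 35], [165, 112, 67], [201, 135, 82], [196, 135, 86], [228, 215, 203], [251, 251, 251], [251, 251, 252], [251, 251, 251], [251, 250, 251], [251, 251, 251], [251, 251, 251], [251, 251, 251], [251, 251, 251], [251, 251, 251]]
[[66, 113, 103], [65, 113, 102], [66, 113, 103], [65, 111, 100], [64, 52, 34], [84, 57, 35], [156, 105, 64], [200, 135, 82], [199, 136, 84], [218, 176, 145], [251, 251, 252], [251, 251, 252], [251, 251, 252], [251, 251, 252], [251, 251, 252], [251, 251, 252]]
[[63, 111, 100], [61, 109, 99], [62, 110, 99], [62, 109, 98], [63, 110, 99], [60, 108, 99], [54, 96, 86], [84, 57, 35], [88, 60, 37], [162, 109, 66], [198, 134, 82], [196, 137, 91], [231, 214, 198], [250, 250, 252], [250, 250, 252], [250, 250, 252]]
```

View pics/c11.png

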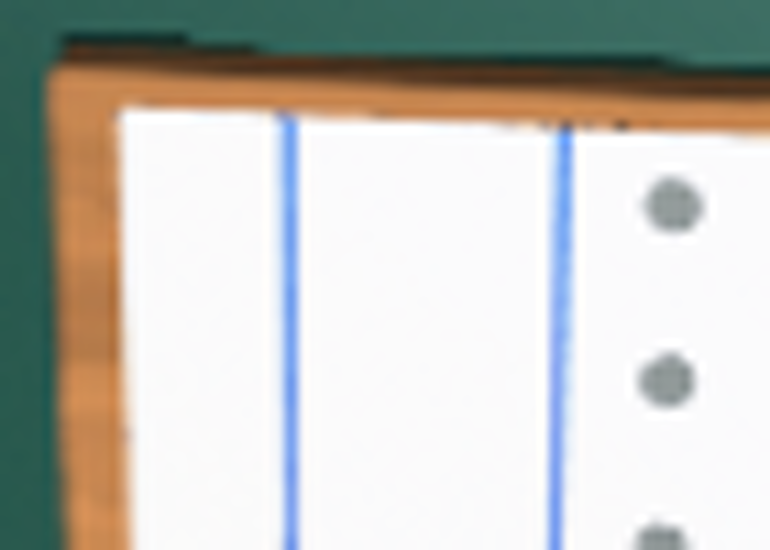

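```bash
python3 - <<'E'
from h import *
y=np.radians(-2.75);u=np.array([np.cos(y),np.sin(y),0]);v=np.array([-np.sin(y),np.cos(y),0]);O=np.array([.5418,.0062,0])
def J(P): P=np.atleast_2d(P)-O; return np.c_[P@u,P@v,P[:,2]].round(4)
f=load('w6');T=np.load('Tw6.npy')@f['T_tool_cam']
print('w6 front',J(plane(f,[(300,219.1),(340,219.1),(380,219.1)],.012,T)))
im=f['img']
for x in (256,262,268,272): print([ (y,im[y,x].tolist()) for y in range(282,290)])
print('w6 line at 284.9', J(plane(f,[(262,284.9)],.016,T)))
for x in (250,262): print([ (y,im[y,x].tolist()) for y in range(289,297)])
g=load('w1');T=np.load('Tw1.npy')@g['T_tool_cam']
print('w1 front',J(plane(g,[(210,200.8),(280,203.9),(340,206.8)],.012,T)))
E
```

```text
w6 front [[-0.1008 -0.0403  0.012 ]
 [-0.1008  0.0084  0.012 ]
 [-0.1006  0.058   0.012 ]]
[(282, [126, 126, 134]), (283, [125, 125, 133]), (284, [129, 92, 97]), (285, [139, 53, 51]), (286, [132, 103, 109]), (287, [125, 125, 133]), (288, [125, 125, 132]), (289, [124, 125, 132])]
[(282, [213, 133, 101]), (283, [124, 124, 131]), (284, [129, 92, 96]), (285, [138, 50, 50]), (286, [132, 103, 107]), (287, [124, 124, 131]), (288, [124, 124, 130]), (289, [124, 124, 131])]
[(282, [147, 125, 121]), (283, [125, 125, 133]), (284, [129, 93, 97]), (285, [138, 52, 50]), (286, [132, 103, 109]), (287, [125, 125, 133]), (288, [125, 125, 133]), (289, [126, 126, 134])]
[(282, [125, 125, 133]), (283, [125, 125, 133]), (284, [130, 93, 97]), (285, [138, 51, 49]), (286, [133, 104, 110]), (287, [125, 125, 133]), (288, [125, 126, 133]), (289, [125, 125, 133])]
w6 line at 284.9 [[-0.0103 -0.0862  0.016 ]]
[(289, [183, 177, 176]), (290, [182, 176, 176]), (291, [183, 177, 176]), (292, [128, 124, 123]), (293, [52, 50, 51]), (294, [29, 45, 97]), (295, [37, 61, 132]), (296, [38, 63, 137])]
[(289, [124, 124, 131]), (290, [125, 124, 132]), (291, [124, 124, 132]), (292, [89, 89, 94]), (293, [39, 38, 41]), (294, [30, 45, 96]), (295, [37, 61, 132]), (296, [37, 63, 137])]
w1 front [[-0.1004 -0.1058  0.012 ]
 [-0.1005 -0.0059  0.012 ]
 [-0.1003  0.0808  0.012 ]]
```

```bash
python3 - <<'E'
from h import *
plan(grasp=[.4537,-.3405,.11],yw=-6.5)
E
```

```text
dx dy dz [0.3098, -1.0616, 0.2798] spin 0.1256 | rows>= 4.6
```

```bash
python3 -m inch '[{"grip":100,"dx":0,"dy":-0.2,"dz":0.05,"spin":0},{"grip":100,"dx":0.1,"dy":-0.4,"dz":0.11,"spin":0.04},{"grip":100,"dx":0.2,"dy":-0.6,"dz":0.17,"spin":0.08},{"grip":100,"dx":0.3,"dy":-0.8,"dz":0.22,"spin":0.126},{"grip":100,"dx":0.31,"dy":-1.0,"dz":0.28,"spin":0.126},{"grip":100,"dx":0.31,"dy":-1.0,"dz":0.28,"spin":0.126},{"grip":100,"dx":0.31,"dy":-1.0,"dz":0.28,"spin":0.126}]' 60
python3 - <<'E'
from h import *
st();plan(grasp=[.4537,-.3405,.028],yw=-6.5)
np.save('Tw7',toolT());snap('wrist','w7')
E
```

```text
clock: 10.18
ee_pos: [0.4541, -0.3247, 0.2645]
tool_rot: [2.536, 1.567, 2.422]
wrist_force: [-0.7, -0.2, 0.4]
grip_width: 0.0522
t 10.18 grasp [ 0.4537 -0.3244  0.1095] yaw -6.54 tilt [-0.003  0.002 -1.   ] F [-0.7 -0.2  0.4] w 0.0522
dx dy dz [0.3259, -0.0635, 0.0065] spin -0.0013 | rows>= 1.3
```

View pics/w7.png

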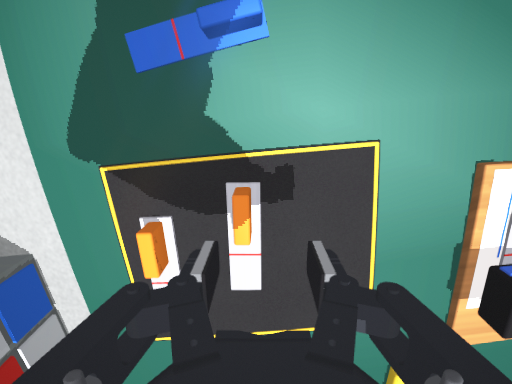

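```bash
cat >> h.py <<'E'
def blade(f,T,tp,re,z):
    a=plane(f,tp,z,T).mean(0);b=plane(f,re,z,T).mean(0);d=a-b;L=np.linalg.norm(d)
    print('L',L.round(4),'head',np.degrees(np.arctan2(d[1],d[0])).round(2),'origin',(b+.025*d/L).round(4))
E
python3 - <<'E'
from h import *
f=load('w7');T=np.load('Tw7.npy')@f['T_tool_cam']
blade(f,T,[(230,290),(261,290)],[(226.5,183),(260.5,183)],.007)
blade(f,T,[(0,0),(0,0)],[(140.5,219),(172,217)],.007)
E
```

```text
L 0.11 head -6.76 origin [ 0.4542 -0.3415  0.007 ]
L 0.2173 head -155.13 origin [ 0.4301 -0.4332  0.007 ]
```

```bash
python3 -m inch '[{"grip":100,"dx":0.1,"dy":-0.05,"dz":0.008,"spin":0},{"grip":100,"dx":0.22,"dy":-0.067,"dz":0.008,"spin":0},{"grip":100,"dx":0.325,"dy":-0.067,"dz":0.008,"spin":0},{"grip":100,"dx":0.325,"dy":-0.067,"dz":0.008,"spin":0},{"grip":255,"dx":0.325,"dy":-0.067,"dz":0.008,"spin":0},{"grip":255,"dx":0.325,"dy":-0.067,"dz":0.008,"spin":0},{"grip":255,"dx":0.325,"dy":-0.067,"dz":0.008,"spin":0},{"grip":255,"dx":0.325,"dy":-0.067,"dz":0.008,"spin":0},{"grip":255,"dx":0.325,"dy":-0.067,"dz":0.008,"spin":0},{"grip":255,"dx":0.325,"dy":-0.067,"dz":0.008,"spin":0},{"grip":255,"dx":0.2,"dy":-0.067,"dz":0.008,"spin":0},{"grip":255,"dx":0.06,"dy":-0.067,"dz":0.008,"spin":0},{"grip":255,"dx":-0.02,"dy":-0.067,"dz":0.008,"spin":0},{"grip":255,"dx":-0.02,"dy":-0.067,"dz":0.008,"spin":0}]' 60
python3 - <<'E'
from h import *
st();plan(grasp=[.4319-.0007,.0114,.08],yw=-2.75)
E
```

```text
clock: 11.98
ee_pos: [0.4554, -0.3426, 0.2728]
tool_rot: [-0.554, 1.567, -0.668]
wrist_force: [-0.5, 0.5, -0.7]
grip_width: 0.0129
t 11.97 grasp [ 0.4559 -0.343   0.1178] yaw -6.52 tilt [ 0.003 -0.003 -1.   ] F [-0.5  0.5 -0.7] w 0.0129
dx dy dz [0.1472, 1.3962, -0.2575] spin -0.1258 | rows>= 5.7
```

```bash
python3 -m inch '[{"grip":255,"dx":0,"dy":0.12,"dz":-0.02,"spin":0},{"grip":255,"dx":0,"dy":0.3,"dz":-0.06,"spin":0},{"grip":255,"dx":0,"dy":0.48,"dz":-0.1,"spin":0},{"grip":255,"dx":0,"dy":0.66,"dz":-0.14,"spin":0},{"grip":255,"dx":0,"dy":0.84,"dz":-0.18,"spin":-0.04},{"grip":255,"dx":0,"dy":1.0,"dz":-0.22,"spin":-0.08},{"grip":255,"dx":0,"dy":1.0,"dz":-0.257,"spin":-0.126},{"grip":255,"dx":0,"dy":1.0,"dz":-0.257,"spin":-0.126}]'
python3 - <<'E'
from h import *
st();plan(grasp=[.4319-.0007,.0114,.08],yw=-2.75)
E
```

```text
clock: 12.98
ee_pos: [0.4182, -0.0864, 0.2702]
tool_rot: [-2.986, 1.569, -3.034]
wrist_force: [-0.2, 0.4, -1.0]
grip_width: 0.0128
t 12.97 grasp [ 0.4179 -0.0864  0.1152] yaw -2.73 tilt [-0.002 -0.    -1.   ] F [-0.2  0.4 -1. ] w 0.0128
dx dy dz [0.1407, 0.3932, 0.0336] spin 0.0006 | rows>= 1.7
```

```bash
python3 -m inch '[{"grip":255,"dx":0,"dy":0.15,"dz":0.01,"spin":0},{"grip":255,"dx":0.03,"dy":0.3,"dz":0.03,"spin":0},{"grip":255,"dx":0.1,"dy":0.393,"dz":0.033,"spin":0},{"grip":255,"dx":0.14,"dy":0.393,"dz":0.033,"spin":0},{"grip":255,"dx":0.14,"dy":0.393,"dz":0.033,"spin":0},{"grip":255,"dx":0.14,"dy":0.393,"dz":0.033,"spin":0}]'
python3 - <<'E'
from h import *
st();np.save('Tw8',toolT());f=snap('wrist','w8');crop(f,180,190,360,350,4.4,'c12');plan(grasp=[.4319-.0007,.0114,.039],yw=-2.75)
E
```

```text
clock: 13.72
ee_pos: [0.4325, 0.0103, 0.2361]
tool_rot: [-0.923, 1.57, -0.973]
wrist_force: [0.5, 0.5, -0.8]
grip_width: 0.0129
t 13.72 grasp [0.4325 0.0102 0.0811] yaw -2.86 tilt [ 0. -0. -1.] F [ 0.5  0.5 -0.8] w 0.0129
dx dy dz [0.1692, 0.0036, -0.0056] spin -0.0031 | rows>= 0.7
```

View pics/c12.png

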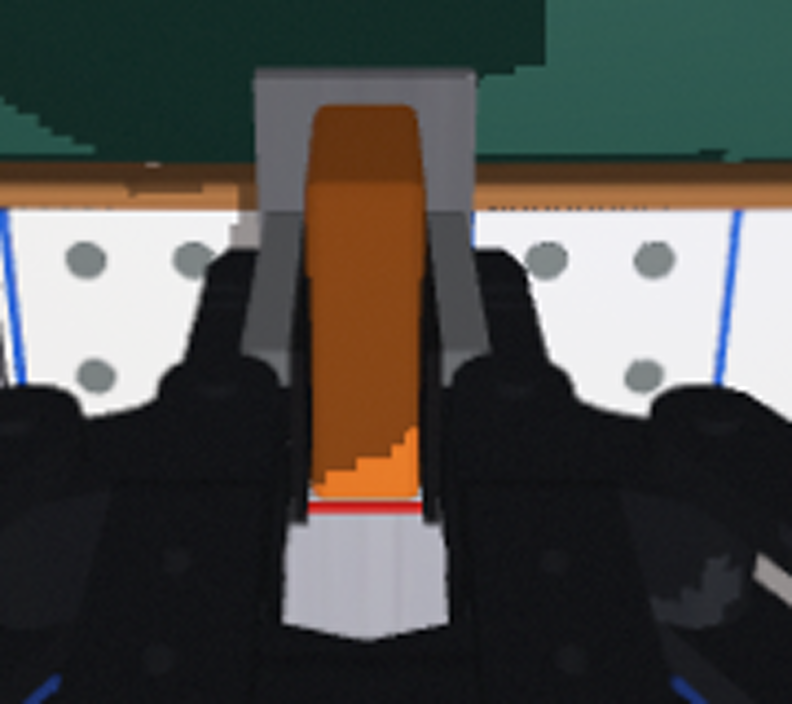

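```bash
cat >> h.py <<'E'
_y=np.radians(-2.75);JU=np.array([np.cos(_y),np.sin(_y),0]);JV=np.array([-np.sin(_y),np.cos(_y),0]);JO=np.array([.5418,.0062,0])
def J2W(x,y,z): return JO+JU*x+JV*y+[0,0,z]
def W2J(P): P=np.atleast_2d(P)-JO; return np.c_[P@JU,P@JV,P[:,2]].round(4)
E
python3 - <<'E'
from h import *
plan(grasp=J2W(-.108,-.0003,.0395),yw=-2.75);plan(grasp=J2W(-.0522,-.0003,.0388),yw=-2.75)
E
```

```text
dx dy dz [0.1672, 0.0029, 0.0053] spin -0.0031 | rows>= 0.7
dx dy dz [0.1702, 0.0032, 0.2285] spin -0.0031 | rows>= 1.1
```

```bash
python3 -m inch '[{"grip":255,"dx":0.05,"dy":0.003,"dz":0.005,"spin":-0.003},{"grip":255,"dx":0.11,"dy":0.003,"dz":0.005,"spin":-0.003},{"grip":255,"dx":0.155,"dy":0.003,"dz":0.005,"spin":-0.003},{"grip":255,"dx":0.167,"dy":0.003,"dz":0.005,"spin":-0.003},{"grip":255,"dx":0.167,"dy":0.003,"dz":0.005,"spin":-0.003},{"grip":255,"dx":0.167,"dy":0.003,"dz":0.04,"spin":-0.003},{"grip":255,"dx":0.167,"dy":0.003,"dz":0.07,"spin":-0.003},{"grip":255,"dx":0.167,"dy":0.003,"dz":0.1,"spin":-0.003},{"grip":255,"dx":0.167,"dy":0.003,"dz":0.13,"spin":-0.003},{"grip":255,"dx":0.168,"dy":0.003,"dz":0.16,"spin":-0.003},{"grip":255,"dx":0.168,"dy":0.003,"dz":0.19,"spin":-0.003},{"grip":255,"dx":0.169,"dy":0.003,"dz":0.21,"spin":-0.003},{"grip":255,"dx":0.17,"dy":0.003,"dz":0.228,"spin":-0.003},{"grip":255,"dx":0.17,"dy":0.003,"dz":0.228,"spin":-0.003},{"grip":255,"dx":0.17,"dy":0.003,"dz":0.228,"spin":-0.003}]'
python3 - <<'E'
from h import *
st();plan(grasp=J2W(-.0522,-.0003,.0388),yw=-2.75)
np.save('Tw9',toolT());f=snap('wrist','w9');crop(f,180,190,360,350,4.4,'c13')
E
```

```text
clock: 15.65
ee_pos: [0.4852, 0.0095, 0.1951]
tool_rot: [3.132, 1.563, 3.086]
wrist_force: [-16.2, 1.2, 31.8]
grip_width: 0.0132
t 15.65 grasp [0.484  0.0095 0.0401] yaw -2.64 tilt [-0.008  0.    -1.   ] F [-16.2   1.2  31.8] w 0.0132
dx dy dz [0.0052, -0.0034, 0.018] spin 0.0036 | rows>= 0.1
```

View pics/c13.png

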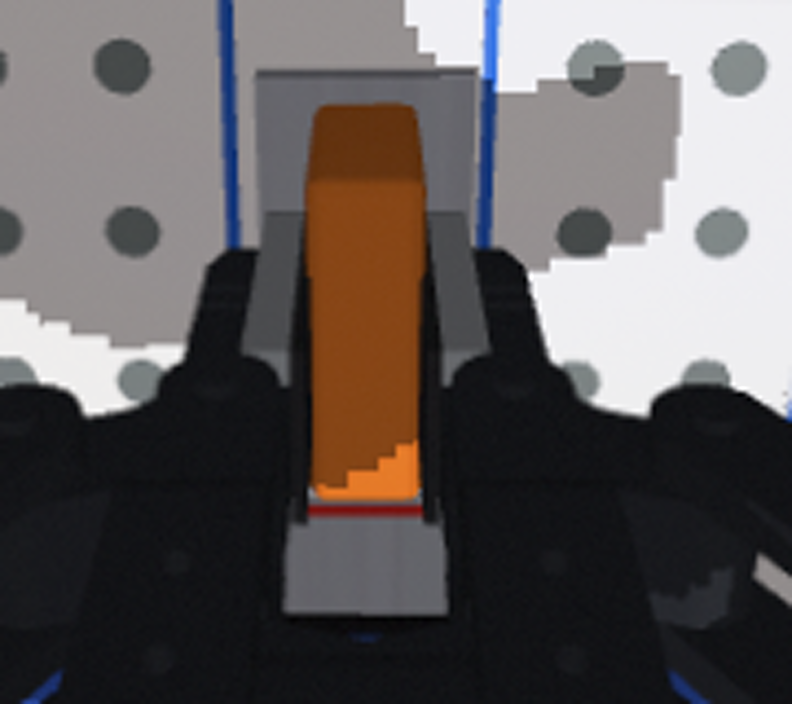

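```bash
python3 -m inch '[{"grip":255,"dx":-0.004,"dy":0,"dz":0,"spin":0},{"grip":255,"dx":-0.007,"dy":0,"dz":0,"spin":0},{"grip":255,"dx":-0.007,"dy":0,"dz":0,"spin":0}]'
python3 - <<'E'
from h import *
st();plan(grasp=J2W(-.0522,-.0003,.0388),yw=-2.75)
E
```

```text
clock: 16.08
ee_pos: [0.4894, 0.0094, 0.1952]
tool_rot: [-0.15, 1.571, -0.196]
wrist_force: [-1.2, -0.1, 3.8]
grip_width: 0.0128
t 16.07 grasp [0.4894 0.0094 0.0402] yaw -2.65 tilt [ 0. -0. -1.] F [-1.2 -0.1  3.8] w 0.0128
dx dy dz [0.0056, -0.0039, 0.0012] spin 0.0033 | rows>= 0.0
```

```bash
python3 -m inch '[{"grip":255,"dx":-0.001,"dy":-0.004,"dz":0,"spin":0.003},{"grip":255,"dx":-0.001,"dy":-0.004,"dz":0,"spin":0.003},{"grip":180,"dx":0,"dy":-0.004,"dz":0,"spin":0},{"grip":150,"dx":0,"dy":-0.004,"dz":0,"spin":0},{"grip":130,"dx":0,"dy":-0.004,"dz":0,"spin":0},{"grip":100,"dx":0,"dy":-0.004,"dz":0,"spin":0},{"grip":100,"dx":-0.1,"dy":-0.004,"dz":0,"spin":0},{"grip":100,"dx":-0.25,"dy":0,"dz":-0.05,"spin":0},{"grip":100,"dx":-0.4,"dy":0,"dz":-0.2,"spin":0},{"grip":100,"dx":-0.5,"dy":0,"dz":-0.35,"spin":0},{"grip":100,"dx":-0.6,"dy":0,"dz":-0.35,"spin":0},{"grip":100,"dx":-0.6,"dy":0,"dz":-0.35,"spin":0},{"grip":100,"dx":-0.6,"dy":0,"dz":-0.35,"spin":0}]'
python3 - <<'E'
from h import *
st();np.save('Tw10',toolT());f=snap('wrist','w10');crop(f,170,205,350,340,4.4,'c14')
E
```

```text
clock: 17.7
ee_pos: [0.4018, 0.0134, 0.3447]
tool_rot: [-2.981, 1.571, -3.027]
wrist_force: [-0.5, -0.0, -0.1]
grip_width: 0.0519
t 17.7 grasp [0.4018 0.0134 0.1897] yaw -2.65 tilt [-0. -0. -1.] F [-0.5 -0.  -0.1] w 0.0519
```

View pics/c14.png

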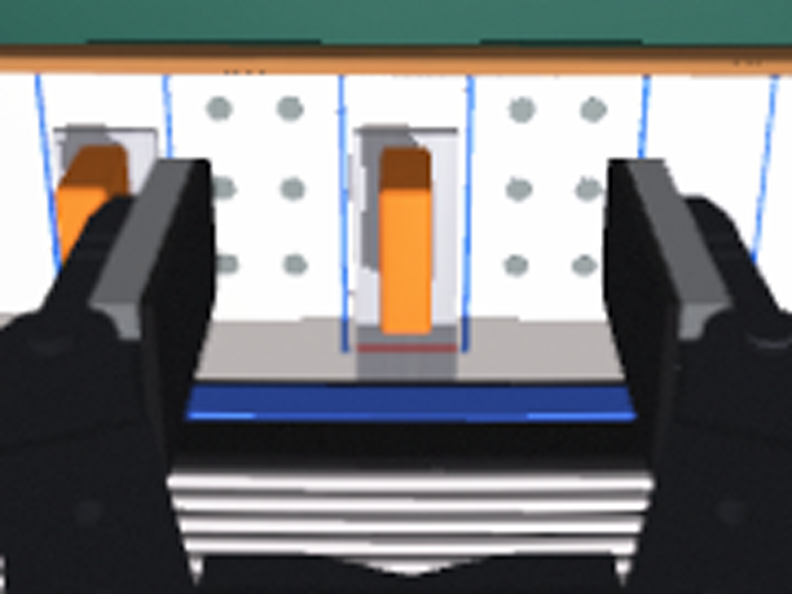

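```bash
cat >> h.py <<'E'
def redline(f,T,x,y0,y1,z=.016):
    c=f['img'][y0:y1,x].astype(float); r=np.clip(c[:,0]-c[:,1]-8,0,None); yy=(r*np.arange(y0,y1)).sum()/r.sum(); return yy,W2J(plane(f,[(x,yy)],z,T))[0]
def frontedge(f,T,x,y0,y1):
    c=f['img'][y0:y1,x,0].astype(float); 
    for i in range(len(c)-1):
        if c[i]>70 and c[i]<=140<c[i+1] or (c[i]<=140<c[i+1]):
            yy=y0+i+(140-c[i])/(c[i+1]-c[i]); return yy,W2J(plane(f,[(x,yy)],.012,T))[0]
E
python3 - <<'E'
from h import *
f=load('w10');T=np.load('Tw10.npy')@f['T_tool_cam']
for x in (255,262,270): print(redline(f,T,x,282,289))
for x in (215,260,300): print(frontedge(f,T,x,212,226))
f=load('w6');T=np.load('Tw6.npy')@f['T_tool_cam']
print('w6',redline(f,T,262,283,288),frontedge(f,T,300,214,225))
E
```

```text
(np.float64(283.6185567010309), array([-0.01  , -0.0095,  0.016 ]))
(np.float64(283.64646464646466), array([-0.0099, -0.0003,  0.016 ]))
(np.float64(283.625), array([-0.01  ,  0.0102,  0.016 ]))
(np.float64(217.63513513513513), array([-0.1008, -0.0575,  0.012 ]))
(np.float64(217.66666666666666), array([-0.1009, -0.0029,  0.012 ]))
(np.float64(217.84615384615384), array([-0.1008,  0.0456,  0.012 ]))
w6 (np.float64(284.9384615384615), array([-0.0103, -0.0862,  0.016 ])) (np.float64(219.11290322580646), array([-0.1008, -0.0403,  0.012 ]))
```

```bash
python3 - <<'E'
from h import *
plan(grasp=[.4755,-.410,.11],yw=-4.7)
E
```

```text
dx dy dz [0.3171, -1.6783, 0.3737] spin 0.0683 | rows>= 7.0
```

```bash
python3 -m inch '[{"grip":100,"dx":0,"dy":-0.24,"dz":0.05,"spin":0},{"grip":100,"dx":0,"dy":-0.48,"dz":0.1,"spin":0},{"grip":100,"dx":0,"dy":-0.72,"dz":0.16,"spin":0},{"grip":100,"dx":0.05,"dy":-0.97,"dz":0.22,"spin":0}]' 60
python3 -m inch '[{"grip":100,"dx":0.05,"dy":-0.23,"dz":0.05,"spin":0.03},{"grip":100,"dx":0.15,"dy":-0.46,"dz":0.1,"spin":0.06},{"grip":100,"dx":0.26,"dy":-0.7,"dz":0.154,"spin":0.068},{"grip":100,"dx":0.267,"dy":-0.708,"dz":0.154,"spin":0.068},{"grip":100,"dx":0.267,"dy":-0.708,"dz":0.154,"spin":0.068},{"grip":100,"dx":0.267,"dy":-0.708,"dz":0.154,"spin":0.068}]'
python3 - <<'E'
from h import *
st();np.save('Tw11',toolT());snap('wrist','w11')
E
```

```text
clock: 18.25
ee_pos: [0.4455, -0.2307, 0.3325]
tool_rot: [0.418, 1.57, 0.372]
wrist_force: [1.0, 0.3, 0.2]
grip_width: 0.0521
clock: 19.0
ee_pos: [0.4752, -0.4058, 0.2667]
tool_rot: [2.146, 1.57, 2.066]
wrist_force: [0.4, -1.2, -0.1]
grip_width: 0.0517
t 19.0 grasp [ 0.4751 -0.4057  0.1117] yaw -4.62 tilt [-0.     0.001 -1.   ] F [ 0.4 -1.2 -0.1] w 0.0517
```

View pics/w11.png

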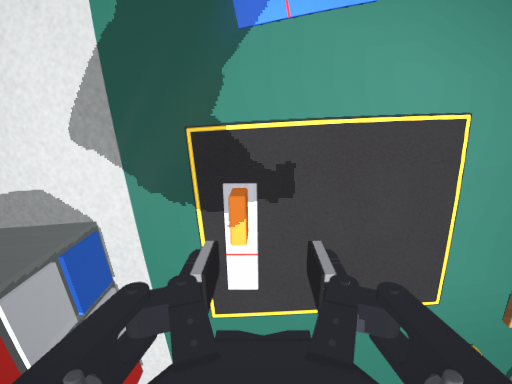

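```bash
python3 - <<'E'
from h import *
f=load('w11');T=np.load('Tw11.npy')@f['T_tool_cam']
blade(f,T,[(228,289.5),(258,289.5)],[(223,184),(257.5,184)],.007)
plan(grasp=[.4757,-.4265,.0275],yw=-4.7)
E
```

```text
L 0.1098 head -4.66 origin [ 0.4776 -0.4259  0.007 ]
dx dy dz [0.3384, -0.0828, 0.0081] spin 0.0032 | rows>= 1.4
```

```bash
python3 -m inch '[{"grip":100,"dx":0.1,"dy":-0.06,"dz":0.012,"spin":0},{"grip":100,"dx":0.22,"dy":-0.081,"dz":0.012,"spin":0},{"grip":100,"dx":0.338,"dy":-0.081,"dz":0.012,"spin":0},{"grip":100,"dx":0.338,"dy":-0.081,"dz":0.012,"spin":0},{"grip":255,"dx":0.338,"dy":-0.081,"dz":0.012,"spin":0},{"grip":255,"dx":0.338,"dy":-0.081,"dz":0.012,"spin":0},{"grip":255,"dx":0.338,"dy":-0.081,"dz":0.012,"spin":0},{"grip":255,"dx":0.338,"dy":-0.081,"dz":0.012,"spin":0},{"grip":255,"dx":0.338,"dy":-0.081,"dz":0.012,"spin":0},{"grip":255,"dx":0.338,"dy":-0.081,"dz":0.012,"spin":0}]' 60
python3 -c "
from h import *
st()"
python3 -m inch '[{"grip":255,"dx":-0.12,"dy":0,"dz":0,"spin":0},{"grip":255,"dx":-0.25,"dy":0,"dz":0,"spin":0},{"grip":255,"dx":-0.36,"dy":0,"dz":0,"spin":0},{"grip":255,"dx":-0.36,"dy":0,"dz":0,"spin":0}]'
python3 - <<'E'
from h import *
st();plan(grasp=J2W(-.105,.0847,.11),yw=-2.75)
E
```

```text
clock: 20.3
ee_pos: [0.4773, -0.4279, 0.1842]
tool_rot: [-0.48, 1.567, -0.562]
wrist_force: [-0.8, 1.7, 7.3]
grip_width: 0.013
t 20.3 grasp [ 0.4778 -0.4282  0.0292] yaw -4.68 tilt [ 0.003 -0.002 -1.   ] F [-0.8  1.7  7.3] w 0.013
clock: 20.8
ee_pos: [0.4774, -0.4283, 0.2749]
tool_rot: [-0.664, 1.565, -0.746]
wrist_force: [0.8, 0.0, -1.9]
grip_width: 0.0126
t 20.8 grasp [ 0.4781 -0.429   0.1199] yaw -4.69 tilt [ 0.004 -0.004 -1.   ] F [ 0.8  0.  -1.9] w 0.0126
dx dy dz [0.0306, 2.0778, -0.317] spin -0.0648 | rows>= 8.4
```

```bash
python3 -m inch '[{"grip":255,"dx":0,"dy":0.12,"dz":-0.06,"spin":0},{"grip":255,"dx":0,"dy":0.3,"dz":-0.15,"spin":0},{"grip":255,"dx":0,"dy":0.5,"dz":-0.22,"spin":0},{"grip":255,"dx":0,"dy":0.7,"dz":-0.27,"spin":0},{"grip":255,"dx":0,"dy":0.9,"dz":-0.28,"spin":0}]'
python3 -m inch '[{"grip":255,"dx":0,"dy":0.2,"dz":-0.01,"spin":0},{"grip":255,"dx":0,"dy":0.4,"dz":-0.02,"spin":0},{"grip":255,"dx":0,"dy":0.6,"dz":-0.03,"spin":-0.02},{"grip":255,"dx":0,"dy":0.8,"dz":-0.04,"spin":-0.05},{"grip":255,"dx":0,"dy":0.95,"dz":-0.04,"spin":-0.065},{"grip":255,"dx":0,"dy":0.95,"dz":-0.04,"spin":-0.065}]'
python3 - <<'E'
from h import *
st();plan(grasp=J2W(-.107,.0847,.08),yw=-2.75)
E
```

```text
clock: 21.42
ee_pos: [0.4234, -0.1957, 0.2708]
tool_rot: [2.758, 1.568, 2.675]
wrist_force: [0.4, -0.0, -0.9]
grip_width: 0.0132
clock: 22.18
ee_pos: [0.4342, 0.0419, 0.2711]
tool_rot: [3.059, 1.569, 3.015]
wrist_force: [0.3, 0.1, 0.0]
grip_width: 0.0129
t 22.18 grasp [0.434  0.0419 0.1161] yaw -2.49 tilt [-0.001  0.    -1.   ] F [0.3 0.1 0. ] w 0.0129
dx dy dz [0.1444, 0.2167, 0.0101] spin 0.0088 | rows>= 1.0
```

```bash
python3 -m inch '[{"grip":255,"dx":0,"dy":0.1,"dz":0.01,"spin":0.009},{"grip":255,"dx":0.04,"dy":0.2,"dz":0.01,"spin":0.009},{"grip":255,"dx":0.1,"dy":0.216,"dz":0.01,"spin":0.009},{"grip":255,"dx":0.144,"dy":0.216,"dz":0.01,"spin":0.009},{"grip":255,"dx":0.144,"dy":0.216,"dz":0.01,"spin":0.009},{"grip":255,"dx":0.144,"dy":0.216,"dz":0.01,"spin":0.009}]'
python3 - <<'E'
from h import *
st();np.save('Tw12',toolT());f=snap('wrist','w12');crop(f,180,190,360,350,4.4,'c15');plan(grasp=J2W(-.107,.0847,.041),yw=-2.75)
for fn in ('w3','w8','w12'):
    f=load(fn);c=f['img'][295:318,262].astype(float);r=np.clip(c[:,0]-c[:,1]-90,0,None);r*= (c[:,2]-c[:,1]>-25);print(fn,(r*np.arange(295,318)).sum()/r.sum())
    T0=np.load({'w3':'Tw3','w8':'Tw8','w12':'Tw12'}[fn]+'.npy')
E
```

```text
clock: 22.92
ee_pos: [0.4398, 0.0932, 0.2361]
tool_rot: [-1.802, 1.571, -1.856]
wrist_force: [-0.1, -0.1, 0.2]
grip_width: 0.013
t 22.93 grasp [0.4398 0.0932 0.0811] yaw -3.07 tilt [-0. -0. -1.] F [-0.1 -0.1  0.2] w 0.013
dx dy dz [0.1613, 0.01, -0.0045] spin -0.0105 | rows>= 0.6
w3 308.327731092437
w8 304.73026315789474
w12 308.4166666666667
```

View pics/c15.png

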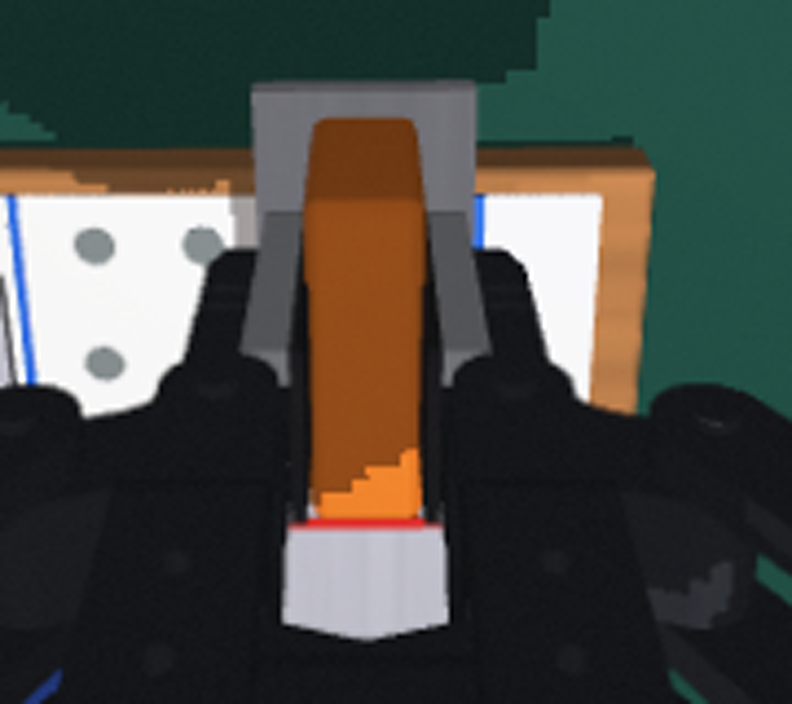

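```bash
python3 -m inch '[{"grip":255,"dx":0.05,"dy":0.01,"dz":-0.005,"spin":-0.01},{"grip":255,"dx":0.11,"dy":0.01,"dz":-0.005,"spin":-0.01},{"grip":255,"dx":0.15,"dy":0.01,"dz":-0.005,"spin":-0.01},{"grip":255,"dx":0.163,"dy":0.01,"dz":-0.005,"spin":-0.01},{"grip":255,"dx":0.163,"dy":0.01,"dz":0.03,"spin":-0.01},{"grip":255,"dx":0.163,"dy":0.01,"dz":0.06,"spin":-0.01},{"grip":255,"dx":0.163,"dy":0.01,"dz":0.09,"spin":-0.01},{"grip":255,"dx":0.163,"dy":0.01,"dz":0.12,"spin":-0.01},{"grip":255,"dx":0.163,"dy":0.01,"dz":0.15,"spin":-0.01},{"grip":255,"dx":0.163,"dy":0.01,"dz":0.18,"spin":-0.01},{"grip":255,"dx":0.163,"dy":0.01,"dz":0.18,"spin":-0.01}]'
python3 - <<'E'
from h import *
st();plan(grasp=J2W(-.0540,.0847,.0388),yw=-2.75)
E
```

```text
clock: 24.35
ee_pos: [0.4856, 0.094, 0.1953]
tool_rot: [0.276, 1.57, 0.228]
wrist_force: [-0.4, -0.2, -0.6]
grip_width: 0.0131
t 24.35 grasp [0.4857 0.094  0.0403] yaw -2.72 tilt [ 0.001  0.    -1.   ] F [-0.4 -0.2 -0.6] w 0.0131
dx dy dz [0.0061, -0.0012, 0.0255] spin 0.0011 | rows>= 0.1
```

```bash
python3 -m inch '[{"grip":255,"dx":0.0,"dy":-0.001,"dz":0.015,"spin":0.001},{"grip":255,"dx":0.002,"dy":-0.001,"dz":0.0255,"spin":0.001},{"grip":255,"dx":0.004,"dy":-0.001,"dz":0.0255,"spin":0.001},{"grip":255,"dx":0.004,"dy":-0.001,"dz":0.0255,"spin":0.001}]'
python3 -c "
from h import *
st();plan(grasp=J2W(-.0540,.0847,.0388),yw=-2.75)"
```

```text
clock: 24.85
ee_pos: [0.4909, 0.0934, 0.1942]
tool_rot: [-2.921, 1.57, -2.969]
wrist_force: [0.2, 0.4, -0.9]
grip_width: 0.0128
t 24.85 grasp [0.4909 0.0934 0.0392] yaw -2.74 tilt [-0. -0. -1.] F [ 0.2  0.4 -0.9] w 0.0128
dx dy dz [0.0015, 0.0002, 0.0039] spin 0.0004 | rows>= 0.0
```

```bash
python3 -m inch '[{"grip":255,"dx":0.001,"dy":0,"dz":0.004,"spin":0},{"grip":255,"dx":0.001,"dy":0,"dz":0.004,"spin":0},{"grip":180,"dx":0.001,"dy":0,"dz":0.004,"spin":0},{"grip":150,"dx":0.001,"dy":0,"dz":0.004,"spin":0},{"grip":130,"dx":0.001,"dy":0,"dz":0.004,"spin":0},{"grip":100,"dx":0,"dy":0,"dz":0.004,"spin":0},{"grip":100,"dx":-0.1,"dy":0,"dz":0,"spin":0},{"grip":100,"dx":-0.25,"dy":0,"dz":-0.05,"spin":0},{"grip":100,"dx":-0.4,"dy":0,"dz":-0.2,"spin":0},{"grip":100,"dx":-0.5,"dy":0,"dz":-0.35,"spin":0},{"grip":50,"dx":-0.6,"dy":0,"dz":-0.35,"spin":0},{"grip":0,"dx":-0.7,"dy":-0.1,"dz":-0.35,"spin":0},{"grip":0,"dx":-0.8,"dy":-0.2,"dz":-0.35,"spin":0},{"grip":0,"dx":-0.8,"dy":-0.3,"dz":-0.35,"spin":0},{"grip":0,"dx":-0.8,"dy":-0.3,"dz":-0.35,"spin":0},{"grip":0,"dx":-0.8,"dy":-0.3,"dz":-0.35,"spin":0}]'
python3 - <<'E'
from h import *
st();np.save('Tw13',toolT());f=snap('wrist','w13');snap('top','t13');snap('scene','s13')
E
```

```text
clock: 26.85
ee_pos: [0.4, 0.0229, 0.3941]
tool_rot: [2.345, 1.57, 2.297]
wrist_force: [0.0, -0.5, -0.9]
grip_width: 0.0853
t 26.85 grasp [0.3999 0.023  0.2391] yaw -2.75 tilt [-0.  0. -1.] F [ 0.  -0.5 -0.9] w 0.0853
```

View pics/w13.png

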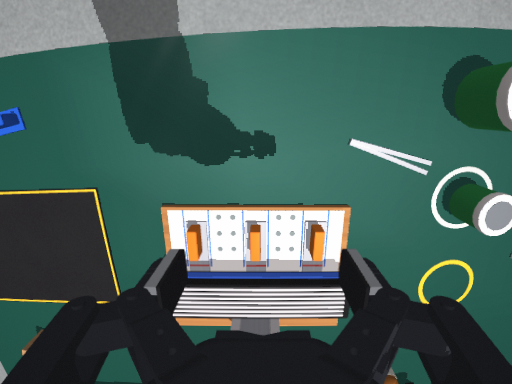

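View pics/t13.png

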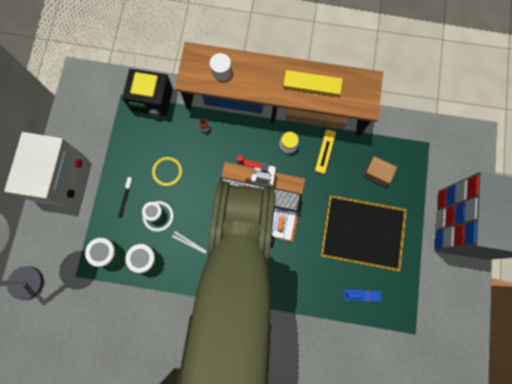

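View pics/s13.png

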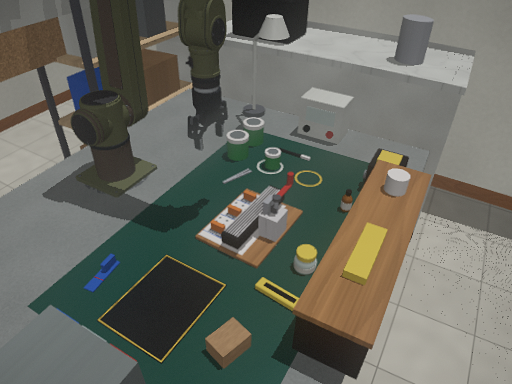

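```bash
python3 - <<'E'
from h import *
f=load('w13');T=np.load('Tw13.npy')@f['T_tool_cam'];im=f['img'].astype(int)
for x in (193,200,255,262,315,322):
    c=im[255:275,x]; print(x,[ (255+i,int(v[0]-v[1])) for i,v in enumerate(c) if v[0]-v[1]>12][-5:])
for x in (222,255,285): print(frontedge(f,T,x,198,214))
crop(f,155,195,355,285,4,'c16');crop(load('t13'),220,140,320,250,5,'c17');crop(load('s13'),190,150,330,270,5,'c18')
E
```

```text
193 [(260, 95), (261, 32), (264, 36), (265, 71), (266, 24)]
200 [(255, 26), (256, 14), (264, 32), (265, 72), (266, 27)]
255 [(260, 93), (261, 47), (264, 13), (265, 69), (266, 59)]
262 [(264, 17), (265, 88), (266, 58)]
315 [(260, 92), (261, 23), (264, 27), (265, 89), (266, 45)]
322 [(259, 34), (260, 19), (264, 17), (265, 37), (266, 19)]
(np.float64(206.52808988764045), array([-0.1007, -0.0467,  0.012 ]))
(np.float64(206.46666666666667), array([-0.1008, -0.0008,  0.012 ]))
(np.float64(206.5121951219512), array([-0.1008,  0.041 ,  0.012 ]))
```

View pics/c16.png

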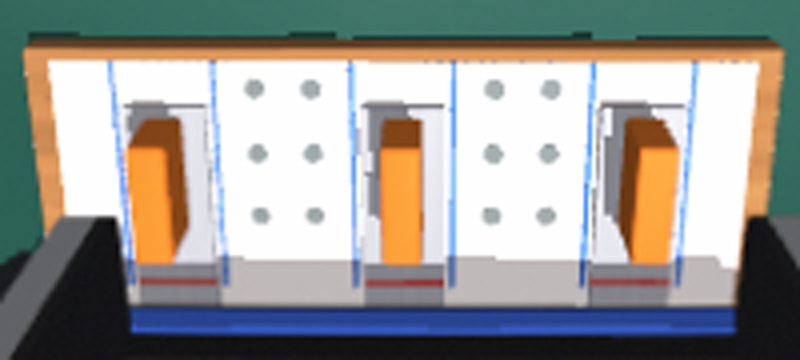

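View pics/c17.png

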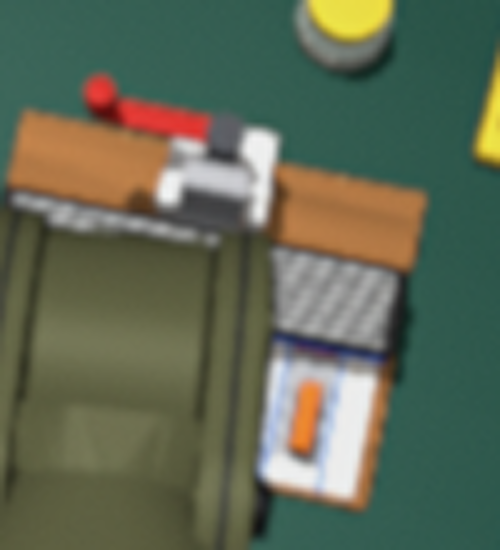

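View pics/c18.png

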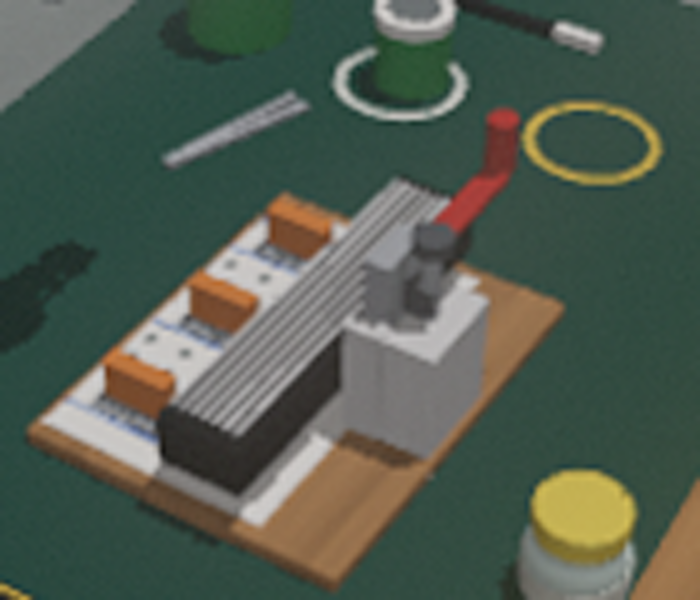

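```bash
python3 - <<'E'
from h import *
t=load('t13');s=load('s13')
q=lambda x,y,k,x0,y0:((x+.5)/k-.5+x0,(y+.5)/k-.5+y0)
a=tri(t,q(99,94,5,220,140),s,q(503,118,5,190,150));print('knob top',a,W2J(a[0]))
b=tri(t,q(226,134,5,220,140),s,q(436,236,5,190,150));print('pivot cap',b,W2J(b[0]))
f=load('w13');T=np.load('Tw13.npy')@f['T_tool_cam']
for z in (.17,.178): print(plane(t,[q(99,94,5,220,140)],z),plane(s,[q(503,118,5,190,150)],z))
E
```

```text
knob top (array([0.62966161, 0.07710979, 0.17757841]), np.float64(0.0012909674223839421)) [[0.0844 0.075  0.1776]]
pivot cap (array([0.62766603, 0.00159703, 0.14481085]), np.float64(0.0005398515795597542)) [[ 0.086  -0.0005  0.1448]]
[[0.63245174 0.07797452 0.17      ]] [[0.62502816 0.08670272 0.17      ]]
[[0.63010644 0.07743764 0.178     ]] [[0.62947596 0.07596498 0.178     ]]
```

```bash
python3 - <<'E'
from h import *
k=J2W(.0845,.0748,0);print(k)
plan(grasp=[*k[:2],.235],yw=-2.75)
E
```

```text
[0.62979145 0.07685971 0.        ]
dx dy dz [0.015, 0.257, 0.9078] spin 0.0024 | rows>= 3.8
```

```bash
python3 -m inch '[{"grip":90,"dx":0,"dy":0.06,"dz":0.2,"spin":0},{"grip":90,"dx":0,"dy":0.11,"dz":0.4,"spin":0},{"grip":90,"dx":0,"dy":0.17,"dz":0.6,"spin":0},{"grip":90,"dx":0.01,"dy":0.23,"dz":0.8,"spin":0},{"grip":90,"dx":0.015,"dy":0.257,"dz":0.908,"spin":0},{"grip":90,"dx":0.015,"dy":0.257,"dz":0.908,"spin":0},{"grip":90,"dx":0.015,"dy":0.257,"dz":0.908,"spin":0}]' 20
python3 - <<'E'
from h import *
st();np.save('Tw14',toolT());f=snap('wrist','w14')
k=J2W(.0845,.0748,0);plan(grasp=[*k[:2],.168],yw=-2.75)
E
```

```text
clock: 27.88
ee_pos: [0.6291, 0.0764, 0.39]
tool_rot: [-2.982, 1.569, -3.029]
wrist_force: [0.1, 0.2, -0.9]
grip_width: 0.0552
t 27.88 grasp [0.6288 0.0763 0.235 ] yaw -2.7 tilt [-0.002 -0.    -1.   ] F [ 0.1  0.2 -0.9] w 0.0552
dx dy dz [0.2696, 0.0031, 0.0039] spin 0.001 | rows>= 1.1
```

View pics/w14.png

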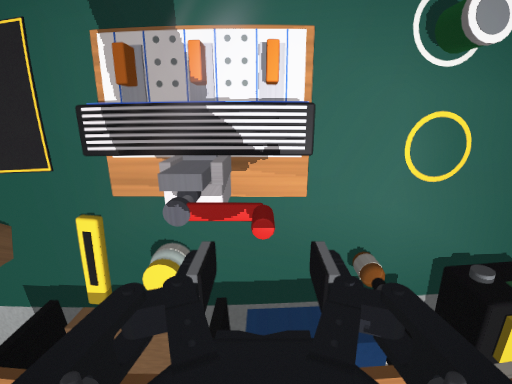

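```bash
python3 -m inch '[{"grip":90,"dx":0.1,"dy":0.003,"dz":0.004,"spin":0},{"grip":90,"dx":0.2,"dy":0.003,"dz":0.004,"spin":0},{"grip":90,"dx":0.266,"dy":0.003,"dz":0.004,"spin":0},{"grip":90,"dx":0.266,"dy":0.003,"dz":0.004,"spin":0},{"grip":255,"dx":0.266,"dy":0.003,"dz":0.004,"spin":0},{"grip":255,"dx":0.266,"dy":0.003,"dz":0.004,"spin":0},{"grip":255,"dx":0.266,"dy":0.003,"dz":0.004,"spin":0},{"grip":255,"dx":0.266,"dy":0.003,"dz":0.004,"spin":0},{"grip":255,"dx":0.266,"dy":0.003,"dz":0.004,"spin":0}]' 25
python3 - <<'E'
from h import *
st();T=toolT();g=W2J(T[:3,3]+.155*T[:3,0])[0];print(g)
p=np.array([.0855,-.0003])
for a in np.arange(0.2,1.61,.1):
    k=p+.075*np.array([-np.sin(a),np.cos(a)]); d=T[:3,:3].T@(JU*(k[0]-g[0])+JV*(k[1]-g[1])); print(round(a,1),(d/.25).round(3))
E
```

```text
clock: 29.05
ee_pos: [0.6312, 0.0764, 0.3253]
tool_rot: [-0.293, 1.569, -0.341]
wrist_force: [-1.2, -1.9, 5.0]
grip_width: 0.017
t 29.05 grasp [0.6315 0.0763 0.1703] yaw -2.76 tilt [ 0.002 -0.001 -1.   ] F [-1.2 -1.9  5. ] w 0.017
[0.0862 0.0743 0.1703]
0.2 [-0.    -0.004 -0.062]
0.3 [-0.    -0.012 -0.091]
0.4 [-0.    -0.022 -0.12 ]
0.5 [-0.    -0.035 -0.147]
0.6 [-0.    -0.051 -0.172]
0.7 [-0.    -0.069 -0.196]
0.8 [-0.    -0.089 -0.218]
0.9 [-0.    -0.112 -0.238]
1.0 [-0.    -0.136 -0.255]
1.1 [-0.    -0.162 -0.27 ]
1.2 [-0.    -0.19  -0.282]
1.3 [-0.    -0.218 -0.292]
1.4 [-0.    -0.247 -0.298]
1.5 [-0.    -0.277 -0.302]
1.6 [-0.    -0.307 -0.303]
```

```bash
python3 -m inch '[{"grip":255,"dx":0,"dy":0,"dz":-0.03,"spin":0},{"grip":255,"dx":0,"dy":-0.004,"dz":-0.062,"spin":0},{"grip":255,"dx":0,"dy":-0.012,"dz":-0.091,"spin":0},{"grip":255,"dx":0,"dy":-0.022,"dz":-0.12,"spin":0},{"grip":255,"dx":0,"dy":-0.035,"dz":-0.147,"spin":0},{"grip":255,"dx":0,"dy":-0.051,"dz":-0.172,"spin":0},{"grip":255,"dx":0,"dy":-0.069,"dz":-0.196,"spin":0},{"grip":255,"dx":0,"dy":-0.089,"dz":-0.218,"spin":0}]'
python3 -c "
from h import *
st();T=toolT();print(W2J(T[:3,3]+.155*T[:3,0])[0])"
```

```text
clock: 30.05
ee_pos: [0.5749, 0.0592, 0.3252]
tool_rot: [1.546, 1.563, 1.5]
wrist_force: [-0.1, 6.2, 8.6]
grip_width: 0.0173
t 30.05 grasp [0.5749 0.0603 0.1702] yaw -2.6 tilt [ 0.001  0.008 -1.   ] F [-0.1  6.2  8.6] w 0.0173
[0.0305 0.0557 0.1702]
```

```bash
python3 -m inch '[{"grip":255,"dx":0,"dy":-0.02,"dz":-0.02,"spin":0},{"grip":255,"dx":0,"dy":-0.042,"dz":-0.038,"spin":0},{"grip":255,"dx":0,"dy":-0.067,"dz":-0.053,"spin":0},{"grip":255,"dx":0,"dy":-0.095,"dz":-0.065,"spin":0},{"grip":255,"dx":0,"dy":-0.123,"dz":-0.075,"spin":0},{"grip":255,"dx":0,"dy":-0.152,"dz":-0.081,"spin":0},{"grip":255,"dx":0,"dy":-0.182,"dz":-0.085,"spin":0},{"grip":255,"dx":0,"dy":-0.182,"dz":-0.085,"spin":0}]'
python3 -c "
from h import *
st();T=toolT();print(W2J(T[:3,3]+.155*T[:3,0])[0]);np.save('Tw15',T);snap('wrist','w15');snap('scene','s15');snap('top','t15')"
```

```text
clock: 31.05
ee_pos: [0.5483, 0.0157, 0.3239]
tool_rot: [2.251, 1.556, 2.206]
wrist_force: [-8.6, 11.9, 11.1]
grip_width: 0.0169
t 31.05 grasp [0.547  0.0175 0.1689] yaw -2.58 tilt [-0.009  0.012 -1.   ] F [-8.6 11.9 11.1] w 0.0169
[0.0047 0.0116 0.1689]
```

View pics/w15.png

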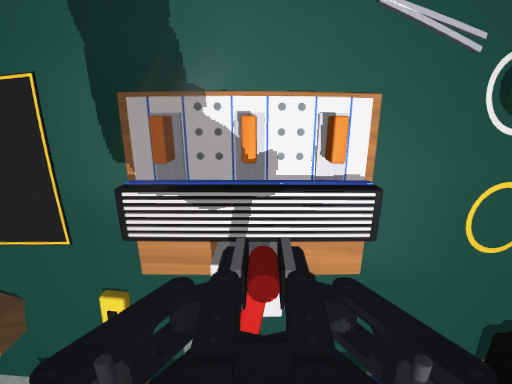

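View pics/s15.png

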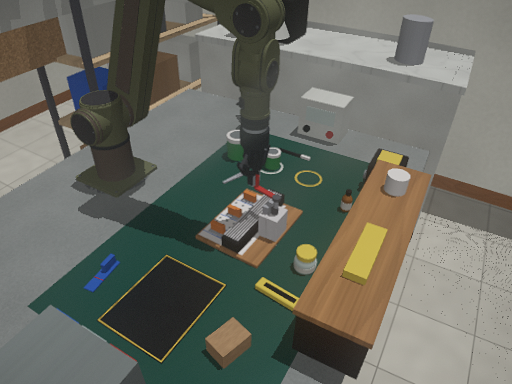

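```bash
python3 -m inch '[{"grip":255,"dx":0,"dy":-0.01,"dz":0.008,"spin":0},{"grip":255,"dx":0,"dy":-0.01,"dz":0.008,"spin":0},{"grip":255,"dx":0,"dy":-0.01,"dz":0.008,"spin":0},{"grip":255,"dx":0,"dy":-0.01,"dz":0.008,"spin":0},{"grip":255,"dx":0,"dy":-0.01,"dz":0.008,"spin":0},{"grip":255,"dx":0,"dy":-0.01,"dz":0.008,"spin":0},{"grip":255,"dx":0,"dy":-0.01,"dz":0.008,"spin":0},{"grip":255,"dx":0,"dy":-0.01,"dz":0.008,"spin":0},{"grip":255,"dx":0,"dy":-0.01,"dz":0.008,"spin":0},{"grip":255,"dx":0,"dy":-0.01,"dz":0.008,"spin":0},{"grip":255,"dx":0,"dy":-0.01,"dz":0.008,"spin":0},{"grip":255,"dx":0,"dy":-0.01,"dz":0.008,"spin":0},{"grip":255,"dx":0,"dy":-0.01,"dz":0.008,"spin":0},{"grip":255,"dx":0,"dy":-0.01,"dz":0.008,"spin":0},{"grip":255,"dx":0,"dy":-0.01,"dz":0.008,"spin":0},{"grip":255,"dx":0,"dy":-0.01,"dz":0.008,"spin":0}]'
python3 - <<'E'
from h import *
st();T=toolT();print(W2J(T[:3,3]+.155*T[:3,0])[0]);np.save('Tw16',T);f=snap('wrist','w16');snap('scene','s16');snap('top','t16')
a=cv2.imread('pics/w15.png')[80:300,100:400];b=cv2.imread('pics/w16.png')[80:300,100:400]
cv2.imwrite('pics/c19.png',cv2.resize(np.vstack([a,b]),None,fx=1.33,fy=1.33))
crop(load('s13'),200,180,310,265,3.5,'x1');crop(load('s16'),200,180,310,265,3.5,'x2')
cv2.imwrite('pics/c20.png',np.vstack([cv2.imread('pics/x1.png'),cv2.imread('pics/x2.png')]))
E
```

```text
clock: 33.2
ee_pos: [0.5489, 0.0148, 0.3239]
tool_rot: [2.273, 1.551, 2.23]
wrist_force: [-11.9, 17.6, 14.7]
grip_width: 0.0172
t 33.2 grasp [0.547  0.0173 0.1689] yaw -2.46 tilt [-0.012  0.016 -1.   ] F [-11.9  17.6  14.7] w 0.0172
[0.0047 0.0113 0.1689]
```

View pics/c19.png

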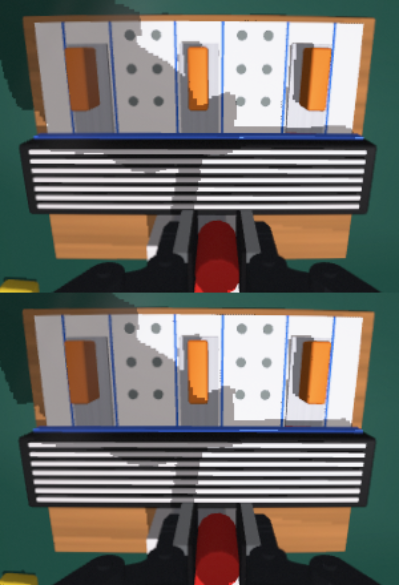

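View pics/c20.png

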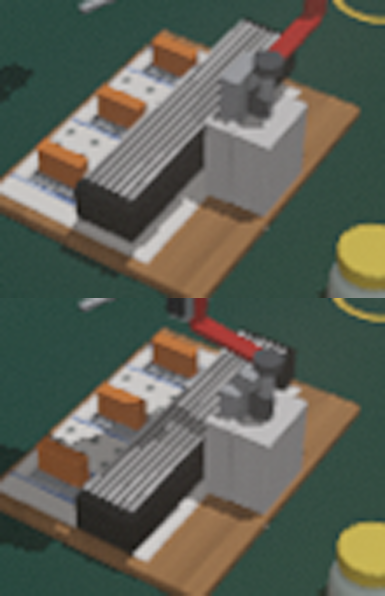

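```bash
python3 -m inch '[{"grip":255,"dx":0,"dy":0.004,"dz":-0.004,"spin":0},{"grip":255,"dx":0,"dy":0.004,"dz":-0.004,"spin":0},{"grip":255,"dx":0,"dy":0.004,"dz":-0.004,"spin":0},{"grip":255,"dx":0,"dy":0.004,"dz":-0.004,"spin":0},{"grip":255,"dx":0,"dy":0.004,"dz":-0.004,"spin":0},{"grip":255,"dx":0,"dy":0.004,"dz":-0.004,"spin":0},{"grip":255,"dx":0,"dy":0.004,"dz":-0.004,"spin":0},{"grip":255,"dx":0,"dy":0.004,"dz":-0.004,"spin":0},{"grip":255,"dx":0,"dy":0.004,"dz":-0.004,"spin":0},{"grip":255,"dx":0,"dy":0.004,"dz":-0.004,"spin":0},{"grip":255,"dx":0,"dy":0.004,"dz":-0.004,"spin":0},{"grip":255,"dx":0,"dy":0.004,"dz":-0.004,"spin":0}]'
python3 - <<'E'
from h import *
st();T=toolT();print(W2J(T[:3,3]+.155*T[:3,0])[0]);np.save('Tw17',T);snap('wrist','w17');snap('scene','s17')
S={k:load(k)['img'].astype(int) for k in('s13','s15','s16','s17')}
for a,b in (('s13','s15'),('s15','s16'),('s16','s17')):
    d=np.abs(S[a]-S[b]).sum(2)[215:262,215:262]; print(a,b,d.mean(),d.max())
E
```

```text
clock: 34.85
ee_pos: [0.5486, 0.0153, 0.3239]
tool_rot: [2.266, 1.554, 2.223]
wrist_force: [-10.2, 15.0, 12.7]
grip_width: 0.0169
t 34.85 grasp [0.547  0.0174 0.1689] yaw -2.49 tilt [-0.01   0.014 -1.   ] F [-10.2  15.   12.7] w 0.0169
[0.0047 0.0114 0.1689]
s13 s15 66.15753734721594 358
s15 s16 4.723404255319149 161
s16 s17 3.965142598460842 157
```

```bash
python3 -m inch '[{"grip":200,"dx":0,"dy":0.03,"dz":0,"spin":0},{"grip":160,"dx":0,"dy":0.03,"dz":0,"spin":0},{"grip":160,"dx":0,"dy":0.03,"dz":0.01,"spin":0},{"grip":160,"dx":0,"dy":0.03,"dz":0.02,"spin":0},{"grip":160,"dx":0,"dy":0.03,"dz":0.02,"spin":0}]' 30
python3 - <<'E'
from h import *
st();T=toolT();print(W2J(T[:3,3]+.155*T[:3,0])[0]);np.save('Tw18',T);f=snap('wrist','w18')
print(proj(f,[J2W(.0116,.0124,.178),J2W(.0047,.0114,.178),J2W(.0855,-.0003,.145)],T@f['T_tool_cam']))
E
```

```text
clock: 35.58
ee_pos: [0.5588, 0.018, 0.3239]
tool_rot: [-0.301, 1.571, -0.349]
wrist_force: [0.3, -0.2, 0.1]
grip_width: 0.0319
t 35.58 grasp [0.5588 0.018  0.1689] yaw -2.77 tilt [ 0. -0. -1.] F [ 0.3 -0.2  0.1] w 0.0319
[0.0164 0.0126 0.1689]
[[262.83042567 271.65678413]
 [260.77504058 259.34043525]
 [244.7244262  336.05123333]]
```

View pics/w18.png

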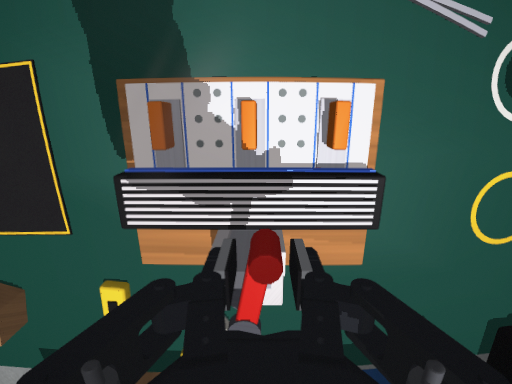

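```bash
python3 -m inch '[{"grip":160,"dx":0,"dy":0.002,"dz":-0.015,"spin":0},{"grip":160,"dx":0,"dy":0.002,"dz":-0.028,"spin":0},{"grip":255,"dx":0,"dy":0.002,"dz":-0.028,"spin":0},{"grip":255,"dx":0,"dy":0.002,"dz":-0.028,"spin":0},{"grip":255,"dx":0,"dy":0.002,"dz":-0.028,"spin":0},{"grip":255,"dx":0,"dy":0.002,"dz":-0.028,"spin":0}]' 30
python3 - <<'E'
from h import *
st();T=toolT();g=W2J(T[:3,3]+.155*T[:3,0])[0];print(g)
p=np.array([.083,0])
for a in np.arange(1.3,-.21,-.1):
    k=p+.075*np.array([-np.sin(a),np.cos(a)]); d=T[:3,:3].T@(JU*(k[0]-g[0])+JV*(k[1]-g[1])); print(round(a,1),(d/.25).round(3))
E
```

```text
clock: 36.38
ee_pos: [0.5509, 0.0193, 0.3241]
tool_rot: [3.1, 1.57, 3.053]
wrist_force: [-3.4, 0.3, 3.4]
grip_width: 0.0168
t 36.38 grasp [0.5508 0.0193 0.1691] yaw -2.73 tilt [-0.001  0.    -1.   ] F [-3.4  0.3  3.4] w 0.0168
[0.0083 0.0135 0.1691]
1.3 [-0.     0.026  0.01 ]
1.2 [-0.     0.055  0.019]
1.1 [-0.     0.082  0.031]
1.0 [-0.     0.108  0.046]
0.9 [-0.     0.132  0.064]
0.8 [-0.     0.155  0.084]
0.7 [-0.     0.175  0.106]
0.6 [-0.     0.194  0.129]
0.5 [-0.     0.209  0.155]
0.4 [-0.     0.222  0.182]
0.3 [-0.     0.233  0.21 ]
0.2 [-0.     0.24   0.239]
0.1 [-0.     0.244  0.269]
-0.0 [-0.     0.246  0.299]
-0.1 [-0.     0.244  0.329]
-0.2 [-0.     0.24   0.358]
```

```bash
python3 -m inch '[{"grip":255,"dx":0,"dy":0.026,"dz":0.01,"spin":0},{"grip":255,"dx":0,"dy":0.055,"dz":0.019,"spin":0},{"grip":255,"dx":0,"dy":0.082,"dz":0.031,"spin":0},{"grip":255,"dx":0,"dy":0.108,"dz":0.046,"spin":0},{"grip":255,"dx":0,"dy":0.132,"dz":0.064,"spin":0},{"grip":255,"dx":0,"dy":0.155,"dz":0.084,"spin":0},{"grip":255,"dx":0,"dy":0.175,"dz":0.106,"spin":0},{"grip":255,"dx":0,"dy":0.194,"dz":0.129,"spin":0},{"grip":255,"dx":0,"dy":0.209,"dz":0.155,"spin":0}]'
python3 -c "
from h import *
st();T=toolT();print(W2J(T[:3,3]+.155*T[:3,0])[0])"
```

```text
clock: 37.5
ee_pos: [0.5931, 0.0697, 0.3241]
tool_rot: [-1.139, 1.57, -1.186]
wrist_force: [-1.4, -5.2, 3.1]
grip_width: 0.0166
t 37.5 grasp [0.5932 0.0696 0.1691] yaw -2.73 tilt [ 0.    -0.001 -1.   ] F [-1.4 -5.2  3.1] w 0.0166
[0.0483 0.0658 0.1691]
```

```bash
python3 -m inch '[{"grip":255,"dx":0,"dy":0.013,"dz":0.027,"spin":0},{"grip":255,"dx":0,"dy":0.024,"dz":0.055,"spin":0},{"grip":255,"dx":0,"dy":0.031,"dz":0.084,"spin":0},{"grip":255,"dx":0,"dy":0.035,"dz":0.114,"spin":0},{"grip":255,"dx":0,"dy":0.036,"dz":0.144,"spin":0},{"grip":255,"dx":0,"dy":0.036,"dz":0.165,"spin":0},{"grip":255,"dx":0,"dy":0.036,"dz":0.165,"spin":0},{"grip":255,"dx":0,"dy":0.036,"dz":0.165,"spin":0}]'
python3 -c "
from h import *
st();T=toolT();print(W2J(T[:3,3]+.155*T[:3,0])[0])"
```

```text
clock: 38.5
ee_pos: [0.6324, 0.0765, 0.3238]
tool_rot: [-2.984, 1.565, -3.031]
wrist_force: [-8.5, -5.1, 8.0]
grip_width: 0.0167
t 38.5 grasp [0.6316 0.0764 0.1688] yaw -2.68 tilt [-0.006 -0.001 -1.   ] F [-8.5 -5.1  8. ] w 0.0167
[0.0863 0.0744 0.1688]
```

```bash
python3 -m inch '[{"grip":255,"dx":0,"dy":0,"dz":0.02,"spin":0},{"grip":255,"dx":0,"dy":0,"dz":0.03,"spin":0},{"grip":255,"dx":0,"dy":0,"dz":0.03,"spin":0}]'
python3 -c "
from h import *
st();T=toolT();print(W2J(T[:3,3]+.155*T[:3,0])[0])"
```

```text
clock: 38.88
ee_pos: [0.6351, 0.0764, 0.3234]
tool_rot: [-3.102, 1.552, 3.135]
wrist_force: [-23.0, -2.7, 16.2]
grip_width: 0.0167
t 38.88 grasp [0.6322 0.0764 0.1685] yaw -2.65 tilt [-0.019  0.    -1.   ] F [-23.   -2.7  16.2] w 0.0167
[0.087  0.0745 0.1685]
```

Stopped firmly at the lock end. Release, rise and inspect.

```bash
python3 -m inch '[{"grip":255,"dx":0,"dy":0,"dz":-0.025,"spin":0},{"grip":220,"dx":0,"dy":0,"dz":-0.03,"spin":0},{"grip":160,"dx":0,"dy":0,"dz":-0.03,"spin":0},{"grip":100,"dx":0,"dy":0,"dz":-0.03,"spin":0},{"grip":100,"dx":0,"dy":0,"dz":-0.03,"spin":0},{"grip":100,"dx":-0.15,"dy":0,"dz":-0.03,"spin":0},{"grip":100,"dx":-0.3,"dy":0,"dz":-0.03,"spin":0},{"grip":100,"dx":-0.3,"dy":-0.05,"dz":-0.25,"spin":0},{"grip":100,"dx":-0.3,"dy":-0.1,"dz":-0.5,"spin":0},{"grip":100,"dx":-0.3,"dy":-0.2,"dz":-0.7,"spin":0},{"grip":100,"dx":-0.3,"dy":-0.25,"dz":-0.93,"spin":0},{"grip":100,"dx":-0.3,"dy":-0.25,"dz":-0.93,"spin":0},{"grip":100,"dx":-0.3,"dy":-0.25,"dz":-0.93,"spin":0}]' 60
python3 - <<'E'
from h import *
st();T=toolT();np.save('Tw19',T);snap('wrist','w19');snap('top','t19');s=snap('scene','s19')
crop(s,190,150,330,270,5,'c21')
E
```

```text
clock: 40.5
ee_pos: [0.4071, 0.025, 0.3996]
tool_rot: [0.286, 1.568, 0.239]
wrist_force: [0.1, -0.3, -0.2]
grip_width: 0.052
t 40.5 grasp [0.4075 0.0251 0.2446] yaw -2.73 tilt [ 0.003  0.001 -1.   ] F [ 0.1 -0.3 -0.2] w 0.052
```

View pics/w19.png

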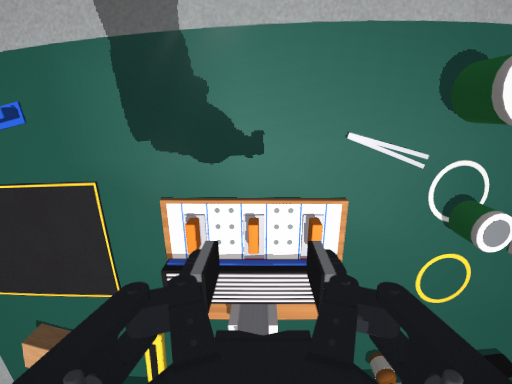

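View pics/c21.png

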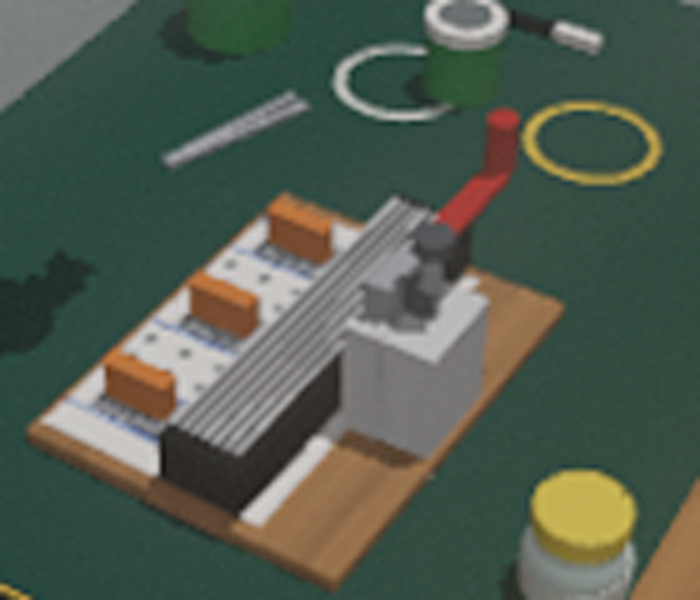

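```bash
python3 - <<'E'
from h import *
f=load('w19');crop(f,155,190,355,300,4,'c22')
T=np.load('Tw19.npy')@f['T_tool_cam']
P=[J2W(-.0107,y,z) for y in (-.085,0,.085) for z in (.016,.052)];print(proj(f,P,T).round(1).tolist())
s=load('s19');t=load('t19')
q=lambda x,y,k,x0,y0:((x+.5)/k-.5+x0,(y+.5)/k-.5+y0)
# bar near end corner top rear & front in scene: project expectations
print(proj(s,[J2W(-.0107,-.13,.052),J2W(-.0107,-.13,.016),J2W(.0453,-.13,.052),J2W(.0453,-.13,.016)]).round(1).tolist())
E
```

```text
[[197.6, 257.7], [191.7, 271.0], [254.3, 258.0], [253.5, 271.3], [311.0, 257.9], [315.5, 271.1]]
[[220.6, 236.3], [221.1, 245.6], [237.7, 244.3], [237.9, 253.7]]
```

View pics/c22.png

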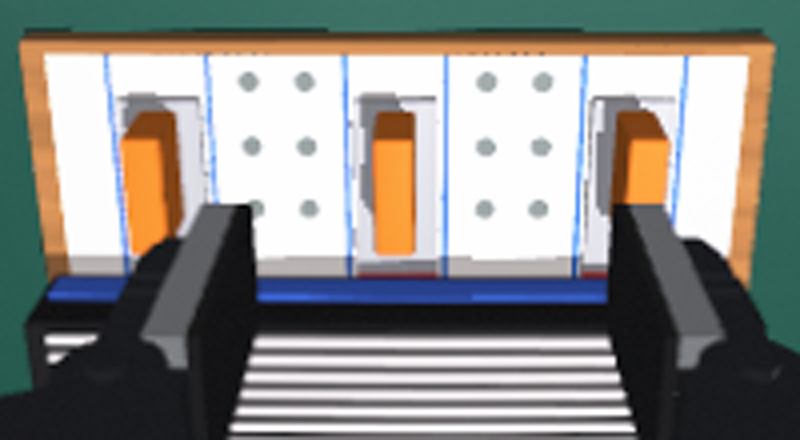

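```bash
python3 - <<'E'
from h import *
print(J2W(-.0557,-.0853,0))
plan(grasp=J2W(-.0557,-.0853,.1),yw=-2.75);plan(grasp=J2W(-.0557,-.0853,.041),yw=-2.75)
E
```

```text
[ 0.48207161 -0.07632939  0.        ]
dx dy dz [0.5776, -0.3916, 0.3139] spin 0.001 | rows>= 3.1
dx dy dz [0.8136, -0.3917, 0.3136] spin 0.001 | rows>= 3.8
```

```bash
python3 -m inch '[{"grip":100,"dx":0.1,"dy":-0.15,"dz":0.1,"spin":0},{"grip":100,"dx":0.2,"dy":-0.3,"dz":0.22,"spin":0},{"grip":100,"dx":0.35,"dy":-0.391,"dz":0.313,"spin":0},{"grip":100,"dx":0.5,"dy":-0.391,"dz":0.313,"spin":0},{"grip":100,"dx":0.578,"dy":-0.391,"dz":0.313,"spin":0},{"grip":100,"dx":0.578,"dy":-0.391,"dz":0.313,"spin":0},{"grip":100,"dx":0.578,"dy":-0.391,"dz":0.313,"spin":0}]' 60
python3 - <<'E'
from h import *
st();plan(grasp=J2W(-.0557,-.0853,.041),yw=-2.75)
E
```

```text
clock: 41.52
ee_pos: [0.4811, -0.0765, 0.2551]
tool_rot: [-0.067, 1.57, -0.115]
wrist_force: [-0.3, -0.4, 0.1]
grip_width: 0.052
t 41.52 grasp [ 0.4813 -0.0765  0.1001] yaw -2.72 tilt [ 0.001 -0.    -1.   ] F [-0.3 -0.4  0.1] w 0.052
dx dy dz [0.2363, 0.0009, 0.0034] spin 0.001 | rows>= 0.9
```

```bash
python3 -m inch '[{"grip":100,"dx":0.1,"dy":0.001,"dz":0.003,"spin":0},{"grip":100,"dx":0.2,"dy":0.001,"dz":0.003,"spin":0},{"grip":100,"dx":0.235,"dy":0.001,"dz":0.003,"spin":0},{"grip":100,"dx":0.235,"dy":0.001,"dz":0.003,"spin":0},{"grip":255,"dx":0.235,"dy":0.001,"dz":0.003,"spin":0},{"grip":255,"dx":0.235,"dy":0.001,"dz":0.003,"spin":0},{"grip":255,"dx":0.235,"dy":0.001,"dz":0.003,"spin":0},{"grip":255,"dx":0.235,"dy":0.001,"dz":0.003,"spin":0},{"grip":255,"dx":0.235,"dy":0.001,"dz":0.003,"spin":0},{"grip":255,"dx":0.235,"dy":0.001,"dz":0.003,"spin":0}]'
python3 - <<'E'
from h import *
st()
E
```

```text
clock: 42.78
ee_pos: [0.4814, -0.0763, 0.1968]
tool_rot: [-0.068, 1.569, -0.116]
wrist_force: [-0.3, 0.8, 5.9]
grip_width: 0.0129
t 42.77 grasp [ 0.4817 -0.0764  0.0418] yaw -2.74 tilt [ 0.002 -0.    -1.   ] F [-0.3  0.8  5.9] w 0.0129
```

```bash
python3 -m inch '[{"grip":255,"dx":0,"dy":0,"dz":-0.02,"spin":0},{"grip":255,"dx":0,"dy":0,"dz":-0.05,"spin":0},{"grip":255,"dx":0,"dy":0,"dz":-0.08,"spin":0},{"grip":255,"dx":0,"dy":0,"dz":-0.11,"spin":0}]'
python3 -m inch '[{"grip":255,"dx":0,"dy":0,"dz":-0.03,"spin":0},{"grip":255,"dx":0,"dy":0,"dz":-0.06,"spin":0},{"grip":255,"dx":0,"dy":0,"dz":-0.1,"spin":0},{"grip":255,"dx":0,"dy":0,"dz":-0.14,"spin":0},{"grip":255,"dx":0,"dy":0,"dz":-0.14,"spin":0},{"grip":255,"dx":-0.15,"dy":0,"dz":-0.14,"spin":0},{"grip":255,"dx":-0.3,"dy":0,"dz":-0.14,"spin":0},{"grip":255,"dx":-0.3,"dy":0,"dz":-0.14,"spin":0}]'
python3 - <<'E'
from h import *
st();plan(grasp=[.465,-.415,.11],yw=-2)
T=toolT();np.save('Tw20',T);f=snap('wrist','w20')
E
```

```text
clock: 43.28
ee_pos: [0.4545, -0.0752, 0.1968]
tool_rot: [-0.078, 1.566, -0.126]
wrist_force: [4.7, -0.0, 5.2]
grip_width: 0.0127
clock: 44.28
ee_pos: [0.4179, -0.0733, 0.2721]
tool_rot: [-0.261, 1.569, -0.309]
wrist_force: [-0.9, 0.1, -1.8]
grip_width: 0.0125
t 44.27 grasp [ 0.4181 -0.0734  0.1171] yaw -2.75 tilt [ 0.001 -0.    -1.   ] F [-0.9  0.1 -1.8] w 0.0125
dx dy dz [0.0295, -1.3561, 0.2537] spin -0.0249 | rows>= 5.5
```

View pics/w20.png

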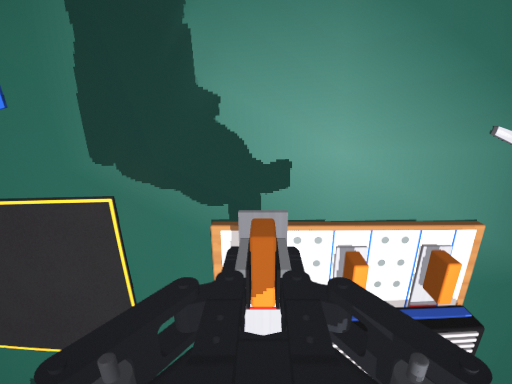

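```bash
python3 -m inch '[{"grip":255,"dx":0,"dy":-0.12,"dz":0.03,"spin":0},{"grip":255,"dx":0,"dy":-0.3,"dz":0.06,"spin":0},{"grip":255,"dx":0,"dy":-0.48,"dz":0.09,"spin":0},{"grip":255,"dx":0,"dy":-0.66,"dz":0.12,"spin":0},{"grip":255,"dx":0,"dy":-0.84,"dz":0.16,"spin":0},{"grip":255,"dx":0.01,"dy":-1.0,"dz":0.2,"spin":-0.02}]'
python3 -m inch '[{"grip":255,"dx":0,"dy":-0.16,"dz":0.02,"spin":0},{"grip":255,"dx":0.01,"dy":-0.3,"dz":0.04,"spin":0},{"grip":255,"dx":0.015,"dy":-0.357,"dz":0.054,"spin":0},{"grip":255,"dx":0.015,"dy":-0.357,"dz":0.054,"spin":0},{"grip":255,"dx":0.015,"dy":-0.357,"dz":0.054,"spin":0}]'
python3 - <<'E'
from h import *
st();plan(grasp=[.465,-.415,.032],yw=-2);T=toolT();np.save('Tw21',T);f=snap('wrist','w21')
E
```

```text
clock: 45.08
ee_pos: [0.455, -0.3262, 0.2657]
tool_rot: [2.576, 1.566, 2.538]
wrist_force: [1.4, 0.2, -1.0]
grip_width: 0.0132
clock: 45.7
ee_pos: [0.466, -0.4136, 0.2637]
tool_rot: [2.291, 1.568, 2.254]
wrist_force: [-0.6, -0.6, -0.5]
grip_width: 0.0124
t 45.7 grasp [ 0.4657 -0.4132  0.1087] yaw -2.09 tilt [-0.002  0.002 -1.   ] F [-0.6 -0.6 -0.5] w 0.0124
dx dy dz [0.307, -0.0066, -0.0033] spin -0.0029 | rows>= 1.2
```

View pics/w21.png

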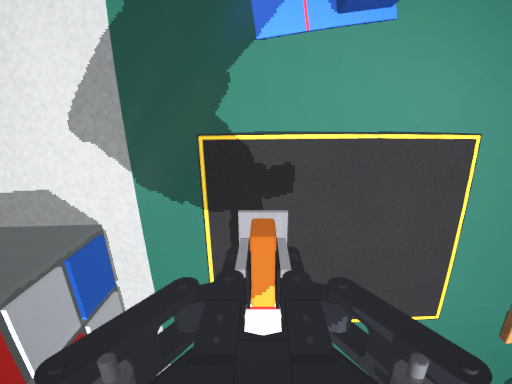

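```bash
python3 -m inch '[{"grip":255,"dx":0.1,"dy":-0.006,"dz":0,"spin":0},{"grip":255,"dx":0.2,"dy":-0.006,"dz":0,"spin":0},{"grip":255,"dx":0.27,"dy":-0.006,"dz":0,"spin":0},{"grip":255,"dx":0.295,"dy":-0.006,"dz":0,"spin":0},{"grip":255,"dx":0.302,"dy":-0.006,"dz":0,"spin":0},{"grip":255,"dx":0.302,"dy":-0.006,"dz":0,"spin":0}]'
python3 -c "
from h import *
st()"
```

```text
clock: 46.5
ee_pos: [0.4668, -0.4166, 0.1898]
tool_rot: [-0.683, 1.57, -0.72]
wrist_force: [-0.3, 0.2, -1.2]
grip_width: 0.0125
t 46.5 grasp [ 0.4669 -0.4167  0.0348] yaw -2.12 tilt [ 0.001 -0.001 -1.   ] F [-0.3  0.2 -1.2] w 0.0125
```

```bash
python3 -m inch '[{"grip":255,"dx":0.004,"dy":0,"dz":0,"spin":0},{"grip":255,"dx":0.008,"dy":0,"dz":0,"spin":0},{"grip":255,"dx":0.008,"dy":0,"dz":0,"spin":0}]'
python3 -c "
from h import *
st()"
```

```text
clock: 46.88
ee_pos: [0.4666, -0.4169, 0.1879]
tool_rot: [-0.618, 1.569, -0.656]
wrist_force: [0.3, 0.2, 4.0]
grip_width: 0.0132
t 46.88 grasp [ 0.4668 -0.417   0.0329] yaw -2.15 tilt [ 0.001 -0.001 -1.   ] F [0.3 0.2 4. ] w 0.0132
```

Contact (4 N). Release and go to the middle blade.

```bash
python3 -m inch '[{"grip":180,"dx":0,"dy":0,"dz":0,"spin":0},{"grip":150,"dx":0,"dy":0,"dz":0,"spin":0},{"grip":120,"dx":0,"dy":0,"dz":0,"spin":0},{"grip":100,"dx":0,"dy":0,"dz":0,"spin":0},{"grip":100,"dx":-0.15,"dy":0,"dz":0,"spin":0},{"grip":100,"dx":-0.35,"dy":0,"dz":0,"spin":0},{"grip":100,"dx":-0.55,"dy":0,"dz":0,"spin":0},{"grip":100,"dx":-0.55,"dy":0,"dz":0,"spin":0}]'
python3 - <<'E'
from h import *
st();plan(grasp=J2W(-.0557,-.0003,.11),yw=-2.75);T=toolT();np.save('Tw22',T);f=snap('wrist','w22')
E
```

```text
clock: 47.88
ee_pos: [0.4678, -0.4178, 0.3296]
tool_rot: [-0.691, 1.561, -0.729]
wrist_force: [0.4, -0.8, 0.9]
grip_width: 0.052
t 47.88 grasp [ 0.4689 -0.4188  0.1746] yaw -2.14 tilt [ 0.007 -0.007 -1.   ] F [ 0.4 -0.8  0.9] w 0.052
dx dy dz [0.2478, 1.7086, 0.0078] spin 0.0204 | rows>= 6.9
```

View pics/w22.png

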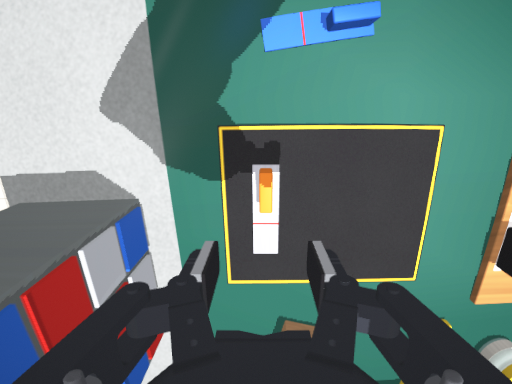

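```bash
python3 -m inch '[{"grip":100,"dx":0,"dy":0.24,"dz":0,"spin":0},{"grip":100,"dx":0,"dy":0.48,"dz":0,"spin":0},{"grip":100,"dx":0,"dy":0.72,"dz":0,"spin":0},{"grip":100,"dx":0,"dy":0.96,"dz":0,"spin":0}]'
python3 -m inch '[{"grip":100,"dx":0,"dy":0.24,"dz":0,"spin":0},{"grip":100,"dx":0.05,"dy":0.48,"dz":0,"spin":0.02},{"grip":100,"dx":0.15,"dy":0.7,"dz":0.005,"spin":0.02},{"grip":100,"dx":0.24,"dy":0.75,"dz":0.008,"spin":0.02},{"grip":100,"dx":0.24,"dy":0.75,"dz":0.008,"spin":0.02},{"grip":100,"dx":0.24,"dy":0.75,"dz":0.008,"spin":0.02}]'
python3 - <<'E'
from h import *
st();plan(grasp=J2W(-.0557,-.0003,.041),yw=-2.75)
E
```

```text
clock: 48.42
ee_pos: [0.4745, -0.1748, 0.3228]
tool_rot: [2.749, 1.568, 2.711]
wrist_force: [0.8, 0.4, 0.5]
grip_width: 0.0515
clock: 49.18
ee_pos: [0.4842, 0.01, 0.2643]
tool_rot: [-2.736, 1.57, -2.784]
wrist_force: [0.4, -0.4, 0.1]
grip_width: 0.052
t 49.17 grasp [0.4841 0.0099 0.1093] yaw -2.77 tilt [-0.001 -0.    -1.   ] F [ 0.4 -0.4  0.1] w 0.052
dx dy dz [0.2734, -0.0052, 0.0083] spin -0.0008 | rows>= 1.1
```

```bash
python3 -m inch '[{"grip":100,"dx":0.1,"dy":-0.005,"dz":0.008,"spin":0},{"grip":100,"dx":0.2,"dy":-0.005,"dz":0.008,"spin":0},{"grip":100,"dx":0.273,"dy":-0.005,"dz":0.008,"spin":0},{"grip":100,"dx":0.273,"dy":-0.005,"dz":0.008,"spin":0},{"grip":255,"dx":0.273,"dy":-0.005,"dz":0.008,"spin":0},{"grip":255,"dx":0.273,"dy":-0.005,"dz":0.008,"spin":0},{"grip":255,"dx":0.273,"dy":-0.005,"dz":0.008,"spin":0},{"grip":255,"dx":0.273,"dy":-0.005,"dz":0.008,"spin":0},{"grip":255,"dx":0.273,"dy":-0.005,"dz":0.008,"spin":0},{"grip":255,"dx":0.273,"dy":-0.005,"dz":0.008,"spin":0}]'
python3 -c "
from h import *
st()"
```

```text
clock: 50.42
ee_pos: [0.4871, 0.0091, 0.1975]
tool_rot: [-0.213, 1.568, -0.261]
wrist_force: [-0.4, -0.5, 6.6]
grip_width: 0.0127
t 50.42 grasp [0.4875 0.009  0.0425] yaw -2.75 tilt [ 0.003 -0.001 -1.   ] F [-0.4 -0.5  6.6] w 0.0127
```

```bash
python3 -m inch '[{"grip":255,"dx":0,"dy":0,"dz":-0.02,"spin":0},{"grip":255,"dx":0,"dy":0,"dz":-0.05,"spin":0},{"grip":255,"dx":0,"dy":0,"dz":-0.09,"spin":0},{"grip":255,"dx":0,"dy":0,"dz":-0.13,"spin":0},{"grip":255,"dx":0,"dy":0,"dz":-0.17,"spin":0},{"grip":255,"dx":0,"dy":0,"dz":-0.21,"spin":0},{"grip":255,"dx":0,"dy":0,"dz":-0.25,"spin":0},{"grip":255,"dx":0,"dy":0,"dz":-0.25,"spin":0},{"grip":255,"dx":-0.15,"dy":0,"dz":-0.25,"spin":0},{"grip":255,"dx":-0.3,"dy":0,"dz":-0.25,"spin":0},{"grip":255,"dx":-0.3,"dy":0,"dz":-0.25,"spin":0}]'
python3 - <<'E'
from h import *
st();plan(grasp=[.465,-.343,.11],yw=-2)
T=toolT();np.save('Tw23',T);f=snap('wrist','w23')
E
```

```text
clock: 51.8
ee_pos: [0.4239, 0.0123, 0.2729]
tool_rot: [0.172, 1.568, 0.124]
wrist_force: [0.2, -0.0, -0.8]
grip_width: 0.0129
t 51.8 grasp [0.4243 0.0124 0.1179] yaw -2.73 tilt [ 0.003  0.    -1.   ] F [ 0.2 -0.  -0.8] w 0.0129
dx dy dz [0.0317, -1.4119, 0.2318] spin -0.0242 | rows>= 5.7
```

View pics/w23.png

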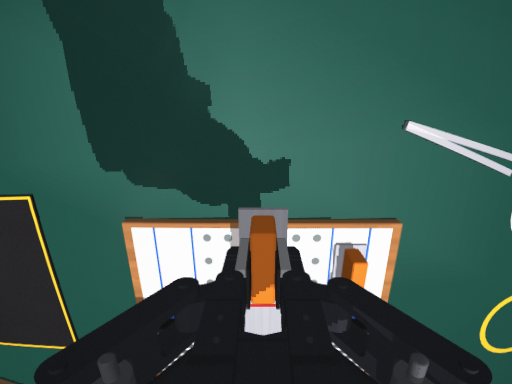

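```bash
python3 -m inch '[{"grip":255,"dx":0,"dy":-0.12,"dz":0.01,"spin":0},{"grip":255,"dx":0,"dy":-0.3,"dz":0.02,"spin":0},{"grip":255,"dx":0,"dy":-0.48,"dz":0.04,"spin":0},{"grip":255,"dx":0,"dy":-0.66,"dz":0.08,"spin":0},{"grip":255,"dx":0,"dy":-0.84,"dz":0.12,"spin":0},{"grip":255,"dx":0.01,"dy":-1.0,"dz":0.18,"spin":-0.02}]'
python3 -m inch '[{"grip":255,"dx":0,"dy":-0.16,"dz":0.02,"spin":0},{"grip":255,"dx":0.01,"dy":-0.35,"dz":0.04,"spin":0},{"grip":255,"dx":0.015,"dy":-0.412,"dz":0.052,"spin":0},{"grip":255,"dx":0.015,"dy":-0.412,"dz":0.052,"spin":0},{"grip":255,"dx":0.015,"dy":-0.412,"dz":0.052,"spin":0}]'
python3 - <<'E'
from h import *
st();plan(grasp=[.465,-.343,.0345],yw=-2);T=toolT();np.save('Tw24',T);f=snap('wrist','w24')
E
```

```text
clock: 52.6
ee_pos: [0.4554, -0.2406, 0.2666]
tool_rot: [2.651, 1.566, 2.614]
wrist_force: [0.7, 0.6, -0.5]
grip_width: 0.0129
clock: 53.22
ee_pos: [0.4654, -0.3415, 0.264]
tool_rot: [2.365, 1.567, 2.329]
wrist_force: [-0.2, -0.2, -1.3]
grip_width: 0.0127
t 53.23 grasp [ 0.465  -0.3411  0.1091] yaw -2.09 tilt [-0.002  0.002 -1.   ] F [-0.2 -0.2 -1.3] w 0.0127
dx dy dz [0.2982, -0.0067, -0.0005] spin -0.0028 | rows>= 1.2
```

View pics/w24.png

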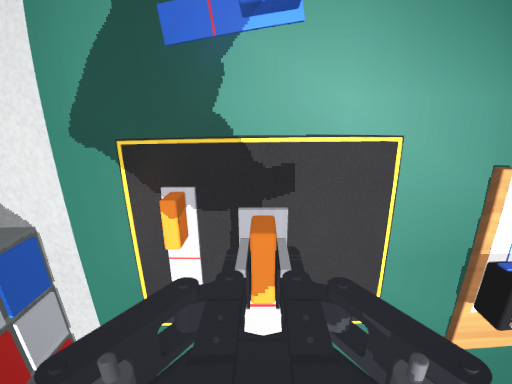

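```bash
python3 -m inch '[{"grip":255,"dx":0.1,"dy":-0.006,"dz":0,"spin":0},{"grip":255,"dx":0.2,"dy":-0.006,"dz":0,"spin":0},{"grip":255,"dx":0.27,"dy":-0.006,"dz":0,"spin":0},{"grip":255,"dx":0.295,"dy":-0.006,"dz":0,"spin":0},{"grip":255,"dx":0.303,"dy":-0.006,"dz":0,"spin":0},{"grip":255,"dx":0.307,"dy":-0.006,"dz":0,"spin":0},{"grip":255,"dx":0.307,"dy":-0.006,"dz":0,"spin":0}]'
python3 -c "
from h import *
st()"
```

```text
clock: 54.15
ee_pos: [0.4663, -0.3447, 0.1889]
tool_rot: [-0.574, 1.57, -0.611]
wrist_force: [0.5, -0.3, -0.7]
grip_width: 0.0125
t 54.15 grasp [ 0.4664 -0.3448  0.0339] yaw -2.13 tilt [ 0.001 -0.001 -1.   ] F [ 0.5 -0.3 -0.7] w 0.0125
```

```bash
python3 -m inch '[{"grip":255,"dx":0.003,"dy":0,"dz":0,"spin":0},{"grip":255,"dx":0.006,"dy":0,"dz":0,"spin":0},{"grip":255,"dx":0.006,"dy":0,"dz":0,"spin":0}]'
python3 -c "
from h import *
st()"
```

```text
clock: 54.52
ee_pos: [0.4662, -0.3448, 0.1886]
tool_rot: [-0.465, 1.569, -0.503]
wrist_force: [-1.7, 2.4, 9.1]
grip_width: 0.0131
t 54.52 grasp [ 0.4664 -0.3449  0.0336] yaw -2.14 tilt [ 0.002 -0.001 -1.   ] F [-1.7  2.4  9.1] w 0.0131
```

```bash
python3 -m inch '[{"grip":180,"dx":0,"dy":0,"dz":0,"spin":0},{"grip":150,"dx":0,"dy":0,"dz":0,"spin":0},{"grip":120,"dx":0,"dy":0,"dz":0,"spin":0},{"grip":100,"dx":0,"dy":0,"dz":0,"spin":0},{"grip":100,"dx":-0.15,"dy":0,"dz":0,"spin":0},{"grip":100,"dx":-0.35,"dy":0,"dz":0,"spin":0},{"grip":100,"dx":-0.55,"dy":0,"dz":0,"spin":0},{"grip":100,"dx":-0.55,"dy":0,"dz":0,"spin":0}]'
python3 - <<'E'
from h import *
st();plan(grasp=J2W(-.0557,.0847,.11),yw=-2.75);T=toolT();np.save('Tw25',T);f=snap('wrist','w25')
E
```

```text
clock: 55.52
ee_pos: [0.4675, -0.3457, 0.3289]
tool_rot: [-0.601, 1.561, -0.638]
wrist_force: [-0.6, 0.1, 0.9]
grip_width: 0.0518
t 55.52 grasp [ 0.4687 -0.3466  0.1739] yaw -2.14 tilt [ 0.008 -0.006 -1.   ] F [-0.6  0.1  0.9] w 0.0518
dx dy dz [0.2465, 1.7602, 0.0233] spin 0.0204 | rows>= 7.1
```

View pics/w25.png

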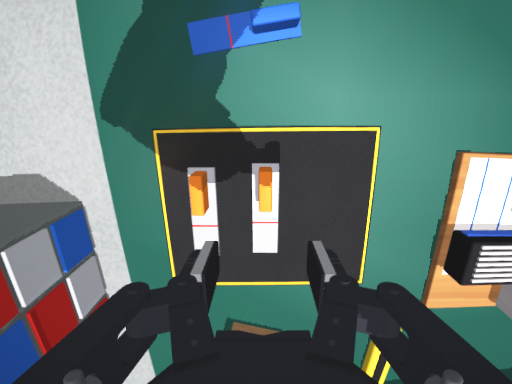

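```bash
python3 -m inch '[{"grip":100,"dx":0,"dy":0.24,"dz":0,"spin":0},{"grip":100,"dx":0,"dy":0.48,"dz":0,"spin":0},{"grip":100,"dx":0,"dy":0.72,"dz":0,"spin":0},{"grip":100,"dx":0,"dy":0.96,"dz":0,"spin":0}]'
python3 -m inch '[{"grip":100,"dx":0,"dy":0.24,"dz":0,"spin":0},{"grip":100,"dx":0.05,"dy":0.48,"dz":0.01,"spin":0.02},{"grip":100,"dx":0.15,"dy":0.7,"dz":0.02,"spin":0.02},{"grip":100,"dx":0.24,"dy":0.8,"dz":0.023,"spin":0.02},{"grip":100,"dx":0.24,"dy":0.8,"dz":0.023,"spin":0.02},{"grip":100,"dx":0.24,"dy":0.8,"dz":0.023,"spin":0.02}]'
python3 - <<'E'
from h import *
st();plan(grasp=J2W(-.0557,.0847,.041),yw=-2.75)
E
```

```text
clock: 56.08
ee_pos: [0.474, -0.1029, 0.3226]
tool_rot: [2.901, 1.568, 2.863]
wrist_force: [-0.2, -0.5, -0.8]
grip_width: 0.0517
clock: 56.82
ee_pos: [0.4878, 0.0943, 0.2638]
tool_rot: [-2.633, 1.569, -2.681]
wrist_force: [-0.0, -0.1, 0.5]
grip_width: 0.0517
t 56.83 grasp [0.4875 0.0942 0.1088] yaw -2.75 tilt [-0.002 -0.001 -1.   ] F [-0.  -0.1  0.5] w 0.0517
dx dy dz [0.271, -0.0027, 0.0105] spin -0.0001 | rows>= 1.1
```

```bash
python3 -m inch '[{"grip":100,"dx":0.1,"dy":-0.003,"dz":0.01,"spin":0},{"grip":100,"dx":0.2,"dy":-0.003,"dz":0.01,"spin":0},{"grip":100,"dx":0.271,"dy":-0.003,"dz":0.01,"spin":0},{"grip":100,"dx":0.271,"dy":-0.003,"dz":0.01,"spin":0},{"grip":255,"dx":0.271,"dy":-0.003,"dz":0.01,"spin":0},{"grip":255,"dx":0.271,"dy":-0.003,"dz":0.01,"spin":0},{"grip":255,"dx":0.271,"dy":-0.003,"dz":0.01,"spin":0},{"grip":255,"dx":0.271,"dy":-0.003,"dz":0.01,"spin":0},{"grip":255,"dx":0.271,"dy":-0.003,"dz":0.01,"spin":0},{"grip":255,"dx":0.271,"dy":-0.003,"dz":0.01,"spin":0}]'
python3 -c "
from h import *
st()"
python3 -m inch '[{"grip":255,"dx":0,"dy":0,"dz":-0.02,"spin":0},{"grip":255,"dx":0,"dy":0,"dz":-0.05,"spin":0},{"grip":255,"dx":0,"dy":0,"dz":-0.09,"spin":0},{"grip":255,"dx":0,"dy":0,"dz":-0.13,"spin":0},{"grip":255,"dx":0,"dy":0,"dz":-0.17,"spin":0},{"grip":255,"dx":0,"dy":0,"dz":-0.21,"spin":0},{"grip":255,"dx":0,"dy":0,"dz":-0.25,"spin":0},{"grip":255,"dx":0,"dy":0,"dz":-0.25,"spin":0},{"grip":255,"dx":-0.15,"dy":0,"dz":-0.25,"spin":0},{"grip":255,"dx":-0.3,"dy":0,"dz":-0.25,"spin":0},{"grip":255,"dx":-0.3,"dy":0,"dz":-0.25,"spin":0}]'
python3 - <<'E'
from h import *
st();plan(grasp=[.465,-.271,.11],yw=-2)
T=toolT();np.save('Tw26',T);f=snap('wrist','w26')
E
```

```text
clock: 58.08
ee_pos: [0.4913, 0.094, 0.1978]
tool_rot: [-0.131, 1.568, -0.179]
wrist_force: [-1.4, -1.3, 6.6]
grip_width: 0.0128
t 58.08 grasp [0.4917 0.0939 0.0428] yaw -2.75 tilt [ 0.003 -0.    -1.   ] F [-1.4 -1.3  6.6] w 0.0128
clock: 59.45
ee_pos: [0.4282, 0.0973, 0.2732]
tool_rot: [0.44, 1.568, 0.393]
wrist_force: [0.1, -0.0, -1.2]
grip_width: 0.0127
t 59.45 grasp [0.4286 0.0974 0.1182] yaw -2.72 tilt [ 0.003  0.001 -1.   ] F [ 0.1 -0.  -1.2] w 0.0127
dx dy dz [0.0317, -1.4644, 0.2169] spin -0.0241 | rows>= 5.9
```

View pics/w26.png

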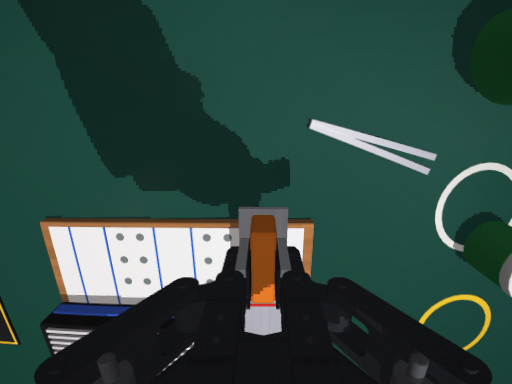

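```bash
python3 -m inch '[{"grip":255,"dx":0,"dy":-0.12,"dz":0.01,"spin":0},{"grip":255,"dx":0,"dy":-0.3,"dz":0.02,"spin":0},{"grip":255,"dx":0,"dy":-0.48,"dz":0.03,"spin":0},{"grip":255,"dx":0,"dy":-0.66,"dz":0.04,"spin":0},{"grip":255,"dx":0,"dy":-0.84,"dz":0.08,"spin":0},{"grip":255,"dx":0.01,"dy":-1.0,"dz":0.13,"spin":-0.02}]'
python3 -m inch '[{"grip":255,"dx":0,"dy":-0.16,"dz":0.02,"spin":0},{"grip":255,"dx":0.01,"dy":-0.35,"dz":0.06,"spin":0},{"grip":255,"dx":0.015,"dy":-0.464,"dz":0.087,"spin":0},{"grip":255,"dx":0.015,"dy":-0.464,"dz":0.087,"spin":0},{"grip":255,"dx":0.015,"dy":-0.464,"dz":0.087,"spin":0}]'
python3 - <<'E'
from h import *
st();plan(grasp=[.465,-.271,.0345],yw=-2);T=toolT();np.save('Tw27',T);f=snap('wrist','w27')
E
```

```text
clock: 60.25
ee_pos: [0.4471, -0.1552, 0.2671]
tool_rot: [2.756, 1.566, 2.718]
wrist_force: [-0.1, 0.8, -1.1]
grip_width: 0.0124
clock: 60.88
ee_pos: [0.4649, -0.2699, 0.2636]
tool_rot: [2.521, 1.566, 2.484]
wrist_force: [0.1, -0.6, -0.8]
grip_width: 0.0128
t 60.88 grasp [ 0.4643 -0.2695  0.1086] yaw -2.13 tilt [-0.004  0.003 -1.   ] F [ 0.1 -0.6 -0.8] w 0.0128
dx dy dz [0.2964, -0.0052, 0.0017] spin -0.0044 | rows>= 1.2
```

View pics/w27.png

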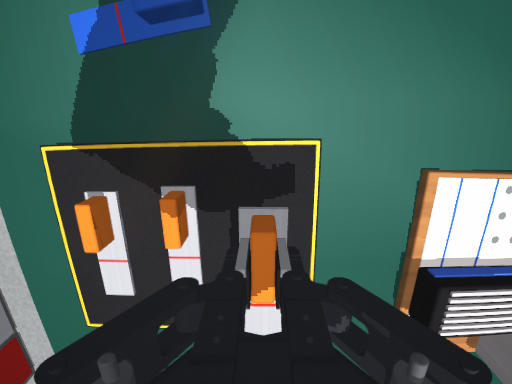

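```bash
python3 -m inch '[{"grip":255,"dx":0.1,"dy":-0.006,"dz":0,"spin":0},{"grip":255,"dx":0.2,"dy":-0.006,"dz":0,"spin":0},{"grip":255,"dx":0.27,"dy":-0.006,"dz":0,"spin":0},{"grip":255,"dx":0.295,"dy":-0.006,"dz":0,"spin":0},{"grip":255,"dx":0.303,"dy":-0.006,"dz":0,"spin":0},{"grip":255,"dx":0.307,"dy":-0.006,"dz":0,"spin":0},{"grip":255,"dx":0.307,"dy":-0.006,"dz":0,"spin":0}]'
python3 -c "
from h import *
st()"
```

```text
clock: 61.8
ee_pos: [0.4663, -0.2726, 0.1891]
tool_rot: [-0.491, 1.57, -0.528]
wrist_force: [-0.2, -1.7, -0.7]
grip_width: 0.0122
t 61.8 grasp [ 0.4665 -0.2727  0.0341] yaw -2.13 tilt [ 0.001 -0.001 -1.   ] F [-0.2 -1.7 -0.7] w 0.0122
```

```bash
python3 -m inch '[{"grip":255,"dx":0.003,"dy":0,"dz":0,"spin":0},{"grip":255,"dx":0.005,"dy":0,"dz":0,"spin":0},{"grip":255,"dx":0.005,"dy":0,"dz":0,"spin":0}]'
python3 -c "
from h import *
st()"
python3 -m inch '[{"grip":180,"dx":0,"dy":0,"dz":0,"spin":0},{"grip":150,"dx":0,"dy":0,"dz":0,"spin":0},{"grip":120,"dx":0,"dy":0,"dz":0,"spin":0},{"grip":100,"dx":0,"dy":0,"dz":0,"spin":0},{"grip":100,"dx":-0.15,"dy":0,"dz":0,"spin":0},{"grip":100,"dx":-0.35,"dy":0,"dz":0,"spin":0},{"grip":100,"dx":-0.6,"dy":0,"dz":0,"spin":0},{"grip":100,"dx":-0.6,"dy":0,"dz":0,"spin":0}]'
python3 - <<'E'
from h import *
st();T=toolT();np.save('Tw28',T);f=snap('wrist','w28');snap('top','t28');s=snap('scene','s28')
E
```

```text
clock: 62.18
ee_pos: [0.4663, -0.2727, 0.1888]
tool_rot: [-0.368, 1.569, -0.405]
wrist_force: [-1.8, 2.0, 8.7]
grip_width: 0.0126
t 62.17 grasp [ 0.4665 -0.2728  0.0338] yaw -2.14 tilt [ 0.002 -0.001 -1.   ] F [-1.8  2.   8.7] w 0.0126
clock: 63.18
ee_pos: [0.468, -0.2736, 0.3426]
tool_rot: [-0.492, 1.56, -0.529]
wrist_force: [1.3, 0.2, 0.0]
grip_width: 0.0518
t 63.17 grasp [ 0.4694 -0.2745  0.1876] yaw -2.14 tilt [ 0.01  -0.006 -1.   ] F [1.3 0.2 0. ] w 0.0518
```

View pics/w28.png

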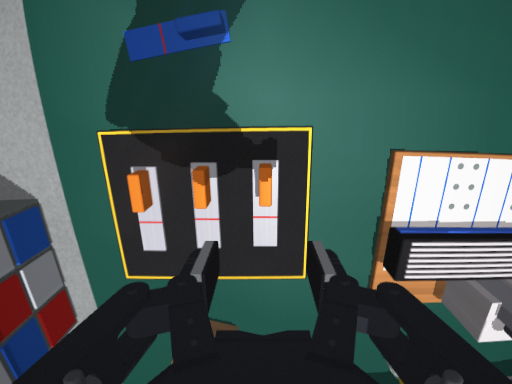

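View pics/t28.png

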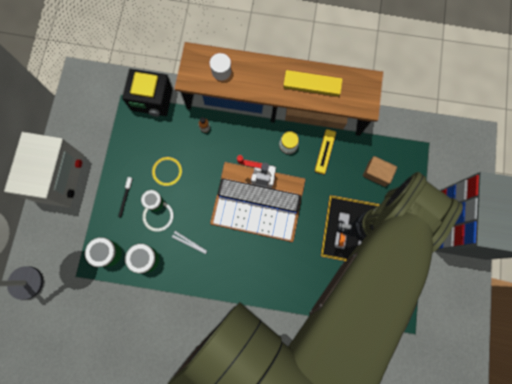

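View pics/s28.png

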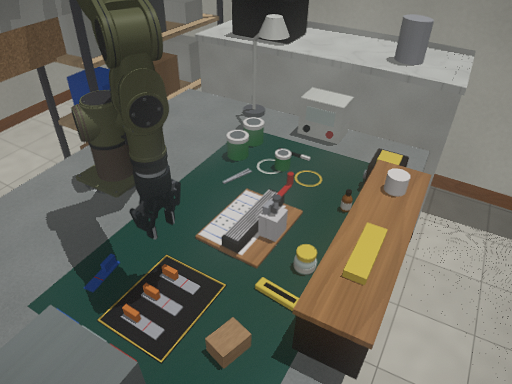

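```bash
python3 - <<'E'
from h import *
t=load('t28');s=load('s28')
crop(t,75,150,195,280,4.5,'c23')
hsv=cv2.cvtColor(t['img'],cv2.COLOR_RGB2HSV)
m=cv2.inRange(hsv,(0,0,110),(179,70,255));z=np.zeros_like(m);z[185:211,138:166]=m[185:211,138:166]
print(z[185:211,138:166].shape)
for r in range(186,211): print(r,''.join('#' if v else '.' for v in z[r,138:166]))
y=cv2.inRange(hsv,(20,100,80),(32,255,255));yy=np.zeros_like(y);yy[145:195,140:195]=y[145:195,140:195]
e=cv2.fitEllipse(cv2.findNonZero(yy));print(e,plane(t,[e[0]],0))
E
```

```text
(26, 28)
186 .........................###
187 ............................
188 ............................
189 ..........######............
190 ........###########.........
191 ......##############........
192 .....################.......
193 ....##################......
194 ....##################......
195 ...####################.....
196 ...####################.....
197 ..#####################.....
198 ..#####################.....
199 ..#####################.....
200 ..#####################.....
201 ..#####################.....
202 ...###################......
203 ...###################......
204 ...##################......#
205 ....#################......#
206 .....###############........
207 ......############..........
208 ......###########...........
209 .....#######................
210 .....######.................
((166.51402282714844, 170.87794494628906), (26.181663513183594, 27.64177131652832), 64.58480072021484) [[0.60048084 0.31978861 0.        ]]
```

View pics/c23.png

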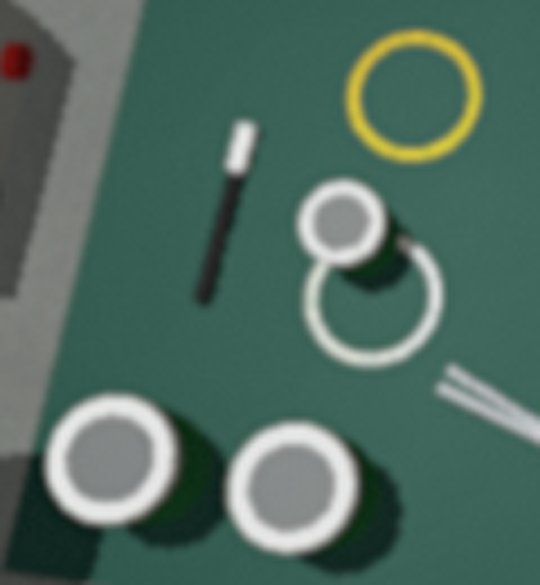

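```bash
python3 - <<'E'
from h import *
t=load('t28')
print('tub',plane(t,[(150.6,199.2)],.062));print('marker ends',plane(t,[(75+245/4.5,150+122/4.5),(75+203/4.5,150+303/4.5)],.01))
print(readout.get_state()['joint_pos'].round(3) if hasattr(readout.get_state()['joint_pos'],'round') else readout.get_state()['joint_pos'])
plan(grasp=[.50,.33,.20],yw=0)
E
```

```text
tub [[0.48934587 0.33453748 0.062     ]]
marker ends [[0.55780609 0.43194309 0.01      ]
 [0.42370591 0.43170328 0.01      ]]
[-0.529  0.323 -0.232  1.017 -0.    -0.492]
dx dy dz [-0.0725, 2.4127, 0.0471] spin -0.0713 | rows>= 9.7
```

```bash
python3 -m inch '[{"grip":0,"dx":-0.05,"dy":0.24,"dz":-0.02,"spin":0},{"grip":0,"dx":-0.1,"dy":0.48,"dz":-0.05,"spin":0},{"grip":0,"dx":-0.1,"dy":0.72,"dz":-0.1,"spin":0},{"grip":0,"dx":-0.1,"dy":0.96,"dz":-0.15,"spin":0},{"grip":0,"dx":-0.1,"dy":1.0,"dz":-0.15,"spin":0}]' 20
python3 -m inch '[{"grip":0,"dx":0,"dy":0.24,"dz":-0.02,"spin":0},{"grip":0,"dx":0,"dy":0.48,"dz":-0.04,"spin":-0.02},{"grip":0,"dx":0,"dy":0.72,"dz":-0.05,"spin":-0.05},{"grip":0,"dx":0,"dy":0.96,"dz":-0.05,"spin":-0.07},{"grip":0,"dx":0,"dy":1.0,"dz":-0.05,"spin":-0.07}]'
python3 - <<'E'
from h import *
st();plan(grasp=[.43,.32,.2],yw=0)
E
```

```text
clock: 63.95
ee_pos: [0.436, -0.0185, 0.3604]
tool_rot: [3.032, 1.566, 3.0]
wrist_force: [-0.1, 0.4, 0.6]
grip_width: 0.0855
clock: 64.58
ee_pos: [0.4352, 0.2315, 0.3607]
tool_rot: [-2.694, 1.569, -2.691]
wrist_force: [-0.7, -1.0, -0.2]
grip_width: 0.0859
t 64.58 grasp [0.435  0.2314 0.2057] yaw 0.18 tilt [-0.001 -0.001 -1.   ] F [-0.7 -1.  -0.2] w 0.0859
dx dy dz [0.0226, 0.354, -0.0198] spin 0.0059 | rows>= 1.4
```

```bash
python3 -m inch '[{"grip":0,"dx":0,"dy":0.18,"dz":-0.01,"spin":0},{"grip":0,"dx":0,"dy":0.35,"dz":-0.02,"spin":0.006},{"grip":0,"dx":0,"dy":0.35,"dz":-0.02,"spin":0.006},{"grip":0,"dx":0,"dy":0.35,"dz":-0.02,"spin":0.006}]'
python3 - <<'E'
from h import *
st();np.save('Tw29',toolT());f=snap('wrist','w29')
E
```

```text
clock: 65.08
ee_pos: [0.43, 0.3152, 0.3611]
tool_rot: [-2.22, 1.568, -2.225]
wrist_force: [1.2, -1.0, 0.0]
grip_width: 0.0853
t 65.08 grasp [0.4297 0.3148 0.2061] yaw -0.29 tilt [-0.002 -0.002 -1.   ] F [ 1.2 -1.   0. ] w 0.0853
```

View pics/w29.png

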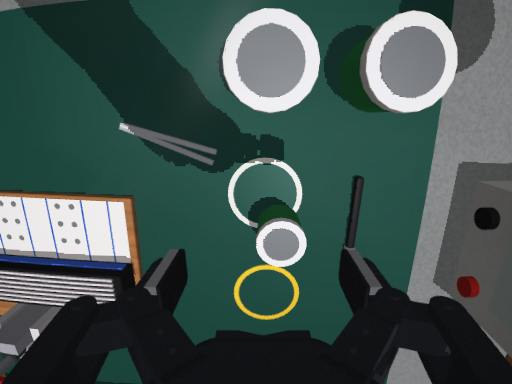

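```bash
python3 - <<'E'
from h import *
f=load('w29');T=np.load('Tw29.npy')@f['T_tool_cam'];hsv=cv2.cvtColor(f['img'],cv2.COLOR_RGB2HSV)
y=cv2.inRange(hsv,(20,120,100),(35,255,255));z=np.zeros_like(y);z[255:330,225:305]=y[255:330,225:305]
c=max(cv2.findContours(z,0,2)[0],key=cv2.contourArea);e=cv2.fitEllipse(c);print('ring',e,plane(f,[e[0]],0,T))
w=cv2.inRange(hsv,(0,0,110),(179,60,255));z=np.zeros_like(w);z[218:272,252:312]=w[218:272,252:312]
c=max(cv2.findContours(z,0,2)[0],key=cv2.contourArea);e=cv2.fitEllipse(c);print('lid',e,plane(f,[e[0]],.062,T));P=plane(f,[(e[0][0]-e[1][0]/2,e[0][1]),(e[0][0]+e[1][0]/2,e[0][1])],.062,T);print('diam',np.linalg.norm(P[1]-P[0]))
print('marker',plane(f,[(358,178),(350,247)],.01,T))
plan(grasp=[.486,.335,.1],yw=0)
E
```

```text
ring ((265.9020690917969, 291.7415466308594), (54.027435302734375, 64.92353820800781), 89.39445495605469) [[0.59606227 0.31812371 0.        ]]
lid ((280.86651611328125, 242.6658477783203), (47.49998092651367, 50.03572082519531), 77.67728424072266) [[0.48543635 0.33419421 0.062     ]]
diam 0.05281598163423818
marker [[0.42389126 0.43192188 0.01      ]
 [0.51849758 0.43104438 0.01      ]]
dx dy dz [0.4253, 0.0823, 0.2242] spin -0.0106 | rows>= 2.0
```

```bash
python3 -m inch '[{"grip":0,"dx":0.1,"dy":0.08,"dz":0.1,"spin":-0.01},{"grip":0,"dx":0.2,"dy":0.08,"dz":0.2,"spin":-0.01},{"grip":0,"dx":0.35,"dy":0.08,"dz":0.223,"spin":-0.01},{"grip":0,"dx":0.42,"dy":0.08,"dz":0.223,"spin":-0.01},{"grip":0,"dx":0.42,"dy":0.08,"dz":0.223,"spin":-0.01},{"grip":0,"dx":0.42,"dy":0.08,"dz":0.223,"spin":-0.01}]' 20
python3 - <<'E'
from h import *
st();plan(grasp=[.4858,.3345,.028],yw=0);np.save('Tw30',toolT());snap('wrist','w30')
E
```

```text
clock: 65.88
ee_pos: [0.4861, 0.3356, 0.2582]
tool_rot: [0.407, 1.57, 0.407]
wrist_force: [1.9, -0.5, 0.3]
grip_width: 0.0855
t 65.88 grasp [0.4863 0.3357 0.1032] yaw 0.01 tilt [ 0.001  0.    -1.   ] F [ 1.9 -0.5  0.3] w 0.0855
dx dy dz [0.3007, -0.0047, -0.0016] spin 0.0004 | rows>= 1.2
```

View pics/w30.png

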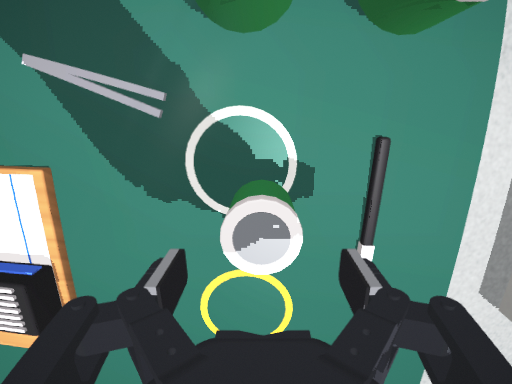

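```bash
python3 -m inch '[{"grip":0,"dx":0.08,"dy":-0.004,"dz":0,"spin":0},{"grip":0,"dx":0.16,"dy":-0.004,"dz":0,"spin":0},{"grip":0,"dx":0.24,"dy":-0.004,"dz":0,"spin":0},{"grip":0,"dx":0.3,"dy":-0.004,"dz":0,"spin":0},{"grip":0,"dx":0.3,"dy":-0.004,"dz":0,"spin":0},{"grip":60,"dx":0.3,"dy":-0.004,"dz":0,"spin":0},{"grip":90,"dx":0.3,"dy":-0.004,"dz":0,"spin":0},{"grip":120,"dx":0.3,"dy":-0.004,"dz":0,"spin":0},{"grip":140,"dx":0.3,"dy":-0.004,"dz":0,"spin":0},{"grip":140,"dx":0.3,"dy":-0.004,"dz":0,"spin":0}]' 20
python3 - <<'E'
from h import *
st();plan(grasp=[.597,.3185,.028],yw=0)
E
```

```text
clock: 67.18
ee_pos: [0.4861, 0.3355, 0.1835]
tool_rot: [0.487, 1.569, 0.488]
wrist_force: [-0.3, -2.0, 5.7]
grip_width: 0.0561
t 67.17 grasp [0.4864 0.3357 0.0285] yaw 0.08 tilt [ 0.002  0.001 -1.   ] F [-0.3 -2.   5.7] w 0.0561
dx dy dz [0.0026, -0.0688, 0.4434] spin 0.0026 | rows>= 1.8
```

```bash
python3 -m inch '[{"grip":140,"dx":0,"dy":-0.003,"dz":0.02,"spin":0},{"grip":140,"dx":0,"dy":-0.008,"dz":0.05,"spin":0},{"grip":140,"dx":0,"dy":-0.015,"dz":0.1,"spin":0},{"grip":140,"dx":0,"dy":-0.023,"dz":0.15,"spin":0},{"grip":140,"dx":0,"dy":-0.031,"dz":0.2,"spin":0},{"grip":140,"dx":0,"dy":-0.039,"dz":0.25,"spin":0},{"grip":140,"dx":0,"dy":-0.047,"dz":0.3,"spin":0},{"grip":140,"dx":0,"dy":-0.055,"dz":0.35,"spin":0},{"grip":140,"dx":0,"dy":-0.062,"dz":0.4,"spin":0},{"grip":140,"dx":0,"dy":-0.068,"dz":0.43,"spin":0},{"grip":140,"dx":0,"dy":-0.068,"dz":0.443,"spin":0},{"grip":140,"dx":0,"dy":-0.068,"dz":0.443,"spin":0},{"grip":140,"dx":0,"dy":-0.068,"dz":0.443,"spin":0}]'
python3 - <<'E'
from h import *
st();plan(grasp=[.597,.3185,.028],yw=0)
E
```

```text
clock: 68.8
ee_pos: [0.5958, 0.3189, 0.1837]
tool_rot: [2.035, 1.569, 2.037]
wrist_force: [-4.1, 0.6, 8.8]
grip_width: 0.0558
t 68.8 grasp [0.5957 0.3191 0.0287] yaw 0.11 tilt [-0.001  0.002 -1.   ] F [-4.1  0.6  8.8] w 0.0558
dx dy dz [0.0027, -0.0016, 0.0047] spin 0.0038 | rows>= 0.0
```

Release, rise and check.

```bash
python3 -m inch '[{"grip":100,"dx":0,"dy":0,"dz":0,"spin":0},{"grip":50,"dx":0,"dy":0,"dz":0,"spin":0},{"grip":0,"dx":0,"dy":0,"dz":0,"spin":0},{"grip":0,"dx":0,"dy":0,"dz":0,"spin":0},{"grip":0,"dx":-0.1,"dy":0,"dz":0,"spin":0},{"grip":0,"dx":-0.25,"dy":0,"dz":0,"spin":0},{"grip":0,"dx":-0.45,"dy":0,"dz":0,"spin":0},{"grip":0,"dx":-0.65,"dy":0,"dz":-0.1,"spin":0},{"grip":0,"dx":-0.8,"dy":0,"dz":-0.35,"spin":0},{"grip":0,"dx":-0.8,"dy":0,"dz":-0.6,"spin":0},{"grip":0,"dx":-0.8,"dy":0,"dz":-0.85,"spin":0},{"grip":0,"dx":-0.8,"dy":0,"dz":-0.85,"spin":0},{"grip":0,"dx":-0.8,"dy":0,"dz":-0.85,"spin":0}]'
python3 - <<'E'
from h import *
st();np.save('Tw31',toolT());snap('wrist','w31');snap('top','t31');snap('scene','s31')
E
```

```text
clock: 70.42
ee_pos: [0.3839, 0.3184, 0.3827]
tool_rot: [0.467, 1.569, 0.47]
wrist_force: [0.9, 0.8, 0.6]
grip_width: 0.0855
t 70.42 grasp [0.3841 0.3185 0.2277] yaw 0.13 tilt [ 0.001  0.001 -1.   ] F [0.9 0.8 0.6] w 0.0855
```

View pics/w31.png

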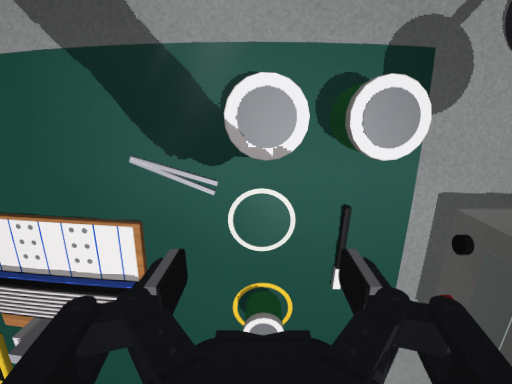

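View pics/t31.png

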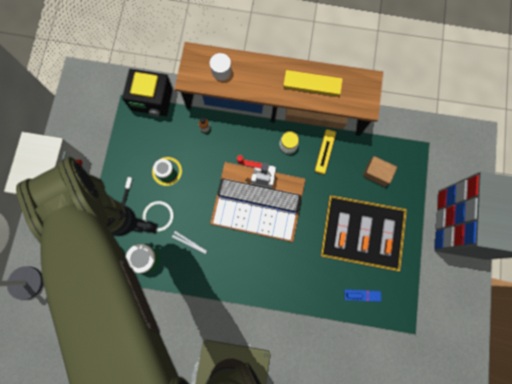

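View pics/s31.png

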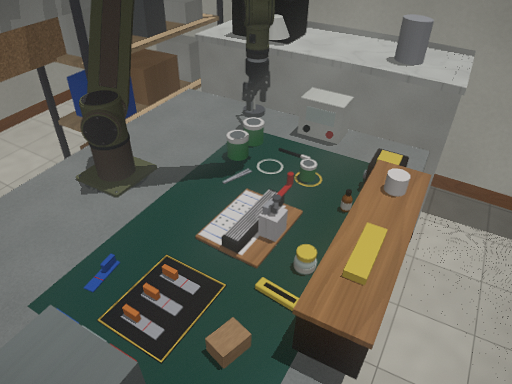

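```bash
python3 - <<'E'
from h import *
t=load('t31');s=load('s31');s19=load('s19')
crop(t,135,145,195,195,8,'x1');crop(s,190,140,340,270,4,'x2')
a=cv2.imread('pics/x1.png');b=cv2.imread('pics/x2.png');h=max(a.shape[0],b.shape[0])
b=cv2.resize(b,None,fx=.5,fy=.5);cv2.imwrite('pics/c24.png',np.vstack([cv2.copyMakeBorder(x,0,0,0,max(a.shape[1],b.shape[1])-x.shape[1],0) for x in(a,b)]))
print(proj(t,[[.6,.319,.062]]),proj(s,[[.6,.319,.062]]))
d=np.abs(s['img'].astype(int)-s19['img']).sum(2);print('bar region diff',d[215:255,218:245].mean(),'lever',d[170:215,255:300].mean(),d[170:215,255:300].max())
E
```

```text
[[162.89331393 165.98567971]] [[310.33750612 163.64966287]]
bar region diff 44.681481481481484 lever 11.889876543209876 346
```

View pics/c24.png

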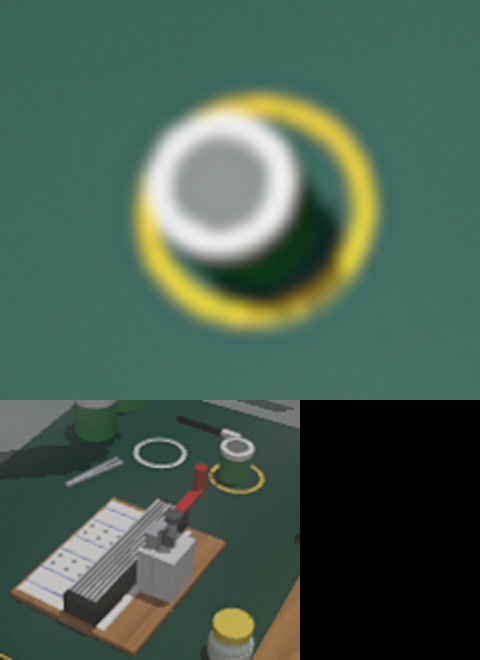

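```bash
python3 -m inch '[{"grip":0,"dx":-0.05,"dy":-0.2,"dz":0,"spin":0},{"grip":0,"dx":-0.08,"dy":-0.4,"dz":0,"spin":0.02},{"grip":0,"dx":-0.08,"dy":-0.6,"dz":0.02,"spin":0.05},{"grip":0,"dx":-0.08,"dy":-0.8,"dz":0.05,"spin":0.09},{"grip":0,"dx":-0.08,"dy":-1.0,"dz":0.09,"spin":0.096},{"grip":0,"dx":-0.08,"dy":-1.0,"dz":0.09,"spin":0.096},{"grip":0,"dx":-0.08,"dy":-1.0,"dz":0.09,"spin":0.096}]'
python3 - <<'E'
from h import *
st();np.save('Tw32',toolT());f=snap('wrist','w32');T=toolT()@f['T_tool_cam']
print(proj(f,[J2W(-.0107,y,z) for y in (-.085,0,.085) for z in (.012,.016,.034)],T).round(1).tolist())
x0=int(proj(f,[J2W(-.0107,0,.016)],T)[0,0]);im=f['img']
for x in (x0-30,x0,x0+30): print(x,[(y,int(im[y,x].sum()//3)) for y in range(248,272)])
E
```

```text
clock: 71.45
ee_pos: [0.4078, 0.0679, 0.4022]
tool_rot: [1.638, 1.57, 1.588]
wrist_force: [0.1, 0.4, 0.3]
grip_width: 0.0856
t 71.45 grasp [0.4078 0.068  0.2472] yaw -2.9 tilt [-0.     0.001 -1.   ] F [0.1 0.4 0.3] w 0.0856
[[170.8, 257.2], [170.0, 258.5], [165.9, 264.7], [226.1, 257.5], [225.7, 258.8], [224.1, 265.2], [281.9, 257.5], [282.1, 258.9], [283.0, 265.2]]
195 [(248, 239), (249, 239), (250, 239), (251, 239), (252, 239), (253, 239), (254, 220), (255, 146), (256, 146), (257, 146), (258, 146), (259, 114), (260, 55), (261, 63), (262, 64), (263, 63), (264, 80), (265, 73), (266, 35), (267, 11), (268, 10), (269, 14), (270, 11), (271, 18)]
225 [(248, 240), (249, 240), (250, 240), (251, 240), (252, 240), (253, 240), (254, 230), (255, 146), (256, 146), (257, 146), (258, 145), (259, 127), (260, 40), (261, 63), (262, 63), (263, 63), (264, 72), (265, 71), (266, 34), (267, 12), (268, 11), (269, 11), (270, 13), (271, 15)]
255 [(248, 240), (249, 240), (250, 240), (251, 240), (252, 240), (253, 240), (254, 234), (255, 146), (256, 146), (257, 146), (258, 146), (259, 133), (260, 38), (261, 63), (262, 63), (263, 64), (264, 81), (265, 103), (266, 32), (267, 12), (268, 11), (269, 14), (270, 12), (271, 14)]
```

View pics/w32.png

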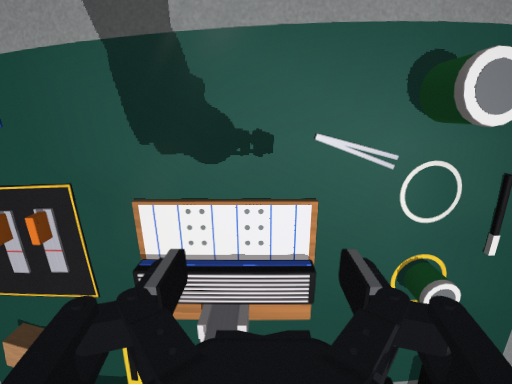

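```bash
python3 -c "
from rig import order,readout
print(order.close_job(), readout.get_state()['clock'])"
```

```text
the job is handed in; nothing more can be done
the job is handed in; nothing more can be done
```

The job is handed in, with no verdict reported; the arm stopped at about 71 s of the 210 s allowed. All steps were done in the order asked.

- **Blades in:** All three blades went under the locked bar, one per lane. Their red lines measured 90.5 to 91 mm from the plate's front edge, against 90 mm wanted, so they are up to 1 mm deep. While sliding the middle blade in I pressed it on the panel with about 32 N. I raised the tool and checked the blade again afterwards.
- **Lever:** I swung it to its free stop, with 17 N giving no further movement. The bar sank onto the blades, and I swung the lever back to its locked stop, with 23 N giving no further movement.
- **Blades out:** The blades were drawn straight out and lie flat and singly on the pad.
- **Bar gap:** The bar's lower edge shows where a 4 mm gap puts it, within about 0.7 pixel (2 mm). That small offset was already there before the blades came out, so I see no change in the gap.
- **Tub:** The smallest of the three tubs had been knocked out of the white ring during the run. I found it again and slid it on the bench into the yellow ring, about 5 mm off centre by the top camera.

The last pictures showed nothing else on the bench moved, and the robot touching nothing.

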